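Lay up shelf slats on the folding rack and true their ends

TASK

Get the slats ready for making a new shelf: swing the rack's hinged hoop up and over until it rests on its stop, then lay every slat flat across the ledge and the hoop's bar, side by side, and lay the straightedge on the ledge flush against the near ends of all the slats, so that their far ends butt against the back stop. Leave the mug, the mortar and the scoop where they stand.

Things in the scene. Friction and masses are not known exactly. Their poses are not given: they have to be found in the camera images.
- rack: fixed wooden assembly rack, 270 mm deep (x), 250 mm wide (y = -125 to 125); origin on the bench under its middle; x runs from the ledge (robot side) to the back stop, z up. Open down to the bench between ledge and back stop, except for the hoop. With the hoop up, a slat butted to the back stop has its middle at x = 0, z = 108 mm and its near end at x = -100 mm
- rack_ledge (a point): middle of the ledge's flat top where the straightedge belongs: rack x = -113, y = 0, z = 102 mm. The ledge top runs from rack x = -148 to -70 mm; in front of it (x = -154 to -148) stands a steel lip 8 mm high. The straightedge lying here has its middle 13 mm above this point
- rack_stop (a point): middle of the back stop's face, an upright board towards the slats: rack x = +100, y = 0, z = 108 mm; the board is 15 mm thick, its top is 125 mm above the bench
- hoop (a joint): hinged steel hoop, 60 mm from hinge to bar; rad. 0 = folded flat towards the robot; grows as it swings up and over, away from the robot (about rack +y); upright 1.57, stop 1.92, where it leans and stays under load. Its 12 mm bar then lies along y (-130 to 130) at rack x = 50 mm, top level with the ledge. Hinge friction 0.03 N m, hoop 0.25 kg; let go well below upright it falls back
- hoop_knob (a point): middle of the hoop's round dark wooden knob (22 mm diameter, 54 mm long, along the rack's y), on the bar's end at the rack's -y side, clear of the rack; 40 mm above the bench when folded flat, 96 mm when on the stop; moves with the hoop
- hoop_axis (a point): point on the hoop's hinge axis (along the rack's y) level with the knob: rack x = 29.5, y = -165, z = 40 mm; the knob swings about it at 60 mm radius
- slat0: plain pale hickory slat, a flat bar 200 x 28 x 12 mm, 70 g; origin at its middle (6 mm above what it lies flat on), x along its length, z through its thickness; all slats are alike and either face or end will do. Three or four are there; a fourth may be absent
- slat1: plain pale hickory slat, a flat bar 200 x 28 x 12 mm, 70 g; origin at its middle (6 mm above what it lies flat on), x along its length, z through its thickness; all slats are alike and either face or end will do. Three or four are there; a fourth may be absent
- slat2: plain pale hickory slat, a flat bar 200 x 28 x 12 mm, 70 g; origin at its middle (6 mm above what it lies flat on), x along its length, z through its thickness; all slats are alike and either face or end will do. Three or four are there; a fourth may be absent
- slat3: plain pale hickory slat, a flat bar 200 x 28 x 12 mm, 70 g; origin at its middle (6 mm above what it lies flat on), x along its length, z through its thickness; all slats are alike and either face or end will do. Three or four are there; a fourth may be absent
- straightedge: aluminium square bar straightedge 220 x 26 x 26 mm, about 220 g; origin at its middle, x along its length; any side and end will do. On the ledge beside the slats it stands 14 mm proud of them
- mug: chipped speckled blue enamel mug, 85 mm high, 84 mm across, to be left alone; origin under its middle
- mortar: squat black iron mortar, 75 mm high, 110 mm across, to be left alone; origin under its middle
- scoop: carved dark hickory scoop, 160 mm long, to be left alone; origin under its middle, x from handle to bowl

How it is judged:
By the outcome, as a careful person would: the job done as asked, in the order asked, and still so for the second after the job is handed in, with the robot touching nothing.
Of slat0, slat1, slat2, slat3 only 3 to 4 are there at a start; the rules pass over those that are not, and their reading is None.
At some moment in a run one of straightedge may be knocked a few centimetres aside while the robot is not near it.
Once in a run the grip may slacken for a moment while it holds something.
It also fails if it takes over 208 s, if anything falls off the work surface, if the arm or the gripper's body presses on something with over 40 N, if the wrist force passes 120 N, or if a joint passes its speed limit or range.

ROBOT

A 6-joint arm with a two-finger parallel gripper is mounted at the origin on the work surface. World frame = base frame: x ahead of the robot, y to its left, z up, the work surface at z = 0. Lengths are in m, angles in degrees, forces in N, time in s.
With the tool pointing down it reaches from about 0.35 to 0.875 m from the base axis. Payload 4.2 kg.
Tool frame: the origin (TCP) lies midway between the tips of the shut fingers; the grasp point (between the pads) lies 19 mm behind it; z points along the fingers, y is the direction in which the jaws open and shut (so a half turn about z gives the same grasp; the last joint's range is limited). The gripper opens to 87 mm and grips with 3 to 60 N. Pads are 19 mm wide; open, the fingers measure 117 mm over their backs; the gripper's body (75 mm by 190 mm) begins 51 mm behind the grasp point.
Start: joints at [80.134, 22.042, 0.453, 0, -68.411, -14.817], TCP at [0.261, 0.568, 0.223] pointing down, gripper open.
Joint ranges: [-179.83, 179.83], [-69.29, 118.12], [-61.27, 80.66], [-181.25, 117.63], [-171.15, -9.14], [-177.46, 177.46]. Speed limits (degrees/s): [159.86, 159.86, 180, 180, 180, 180].

INTERFACE

Orientations are given as a 3x3 rotation matrix whose columns are the frame's x, y, z axes.
In Python, from station import sense, capture, calibration, finish_job gives the robot as it stands.
- The arm moves only by the tool carry_out, never from a script. Its argument "commands" is one flat list of numbers, 6 for each row, row after row: the shift along the tool's x, y, z in mm, then the turn, a rotation vector about the tool's x, y, z in rad. A call has 1 to 5 rows; each row shifts and turns the pose as measured when the row begins, along the tool's axes as they then stand; what a row does not reach is not made up. A row lasts 1/8 s, in which the tool goes at most 62.5 mm and 10.7 degrees, less where a joint would pass 70% of its speed; a pose out of reach is approached as far as the arm can. A call is refused whole if a number of a shift passes 62.5 or a number of a turn 0.188, either way. A call with a gripper value outside its range is refused whole. "grip" is the finger opening in mm, from 0 to 87, set as the call begins (left out, the last holds). The fingers move at their own pace and stop on an object; the grip force is fixed at half the most. Time passes only in rows, so rows that do not move let the fingers close. It gives the time, the measured TCP pose, the force and the opening at its end, in the units of the state.
- sense(): the state, without advancing time (a new reading comes with each control period).
- capture(name): name is "scene" or "top"; returns the picture (480x640x3 uint8, red, green, blue); there is no depth.
- calibration(name): a dict with "fx", "fy", "cx", "cy" (pixels), "rvec" (rotation vector, rad) and "tvec" (3), from world to camera coordinates, as OpenCV has them. Camera axes: x right, y down, z forward; pixel columns grow to the right and rows downward; lengths in m; the calibration is good to about 2 mm. A picture is of the moment at which its call begins. calibration takes no time and is no camera call.
- finish_job(): hands the job in, once; it reports no verdict.
The state is a dict: "time_s": time; "joints": joint angles; "joint_velocities": joint speeds; "effort": joint torques, N m; "tcp_pos": TCP position; "ee_rot": TCP orientation; "wrist_force": force on the tool from outside, world axes, zero at the start; "moment": the same for the moment, N m; "gripper_width": opening from 0.0 (shut) to 1.0 (fully open).
Only numpy, scipy, OpenCV 4.12 (cv2) and the standard library are available. Lean on these libraries where they do the work, as an engineer would, in place of code of your own. Each camera call takes 0.05 s, during which the arm holds its last target.

## Working session

There is one attempt and no reset: what is moved stays moved. The work goes in short steps, Python scripts to look and compute and a tool call to move; the robot and the scene stay as the last step left them, time stands still between calls to the robot, and variables do not carry over. Pictures are saved under pics/ and viewed, and the job is handed in when it is done.

Besides the shell and the picture viewer there is one more tool, called after ">>>" in YAML: its name, and indented under it one key for each argument. carry_out: Moves the arm, as the interface text tells. Its arguments: {"type":"object","properties":{"commands":{"type":"array"},"grip":{"type":"number"}},"required":["commands"]}

```bash
mkdir -p pics; ls
cat > h.py <<'E'
import numpy as np, cv2
from station import sense, capture, calibration, finish_job
def cam(n):
    c=calibration(n); R,_=cv2.Rodrigues(np.array(c["rvec"],float)); t=np.array(c["tvec"],float).ravel()
    K=np.array([[c["fx"],0,c["cx"]],[0,c["fy"],c["cy"]],[0,0,1.]]); return K,R,t
def ray(n,u,v):
    K,R,t=cam(n); d=R.T@np.linalg.inv(K)@np.array([u,v,1.]); return -R.T@t,d
def onz(n,u,v,z):
    o,d=ray(n,u,v); return o+d*(z-o[2])/d[2]
def proj(n,p):
    K,R,t=cam(n); q=K@(R@np.array(p,float)+t); return q[:2]/q[2]
def shot(n,f):
    im=capture(n); cv2.imwrite("pics/"+f+".png",im[:,:,::-1]); return im
E
python3 - <<'E'
from h import *
for n in("scene","top"):
    shot(n,n+"0"); print(n,ray(n,320,240))
s=sense(); print(s)
E
```

```text
pics
scene (array([0.93794243, 0.56627122, 0.88881934]), array([-0.31928969, -0.59069795, -0.74129988]))
top (array([ 0.4477445 , -0.00378954,  0.9905593 ]), array([ 0.15586948,  0.00135156, -0.9879012 ]))
{'time_s': 0.1, 'joints': array([ 8.01339094e+01,  2.20837888e+01,  3.87343357e-01, -2.54965019e-02,
       -6.84098474e+01, -1.48162153e+01]), 'joint_velocities': array([ 0.1021724 , -0.01067614,  0.33033503,  0.09709115,  0.02032452,
       -0.01899378]), 'effort': array([-1.78113069e-04, -3.91690278e+01,  1.87933570e+01,  4.23185974e+00,
        1.34317719e-02, -7.45284751e-05]), 'tcp_pos': array([0.26075405, 0.56741636, 0.22159375]), 'ee_rot': array([[ 9.08568657e-01, -4.17734926e-01, -7.25525666e-04],
       [-4.17735549e-01, -9.08566962e-01, -1.75679025e-03],
       [ 7.46839961e-05,  1.89924242e-03, -9.99998194e-01]]), 'wrist_force': array([0.45292271, 0.56736173, 0.22401097]), 'moment': array([ 0.00829352, -0.04060219,  0.00237915]), 'gripper_width': 1.0001661735108311}
```

View pics/scene0.png

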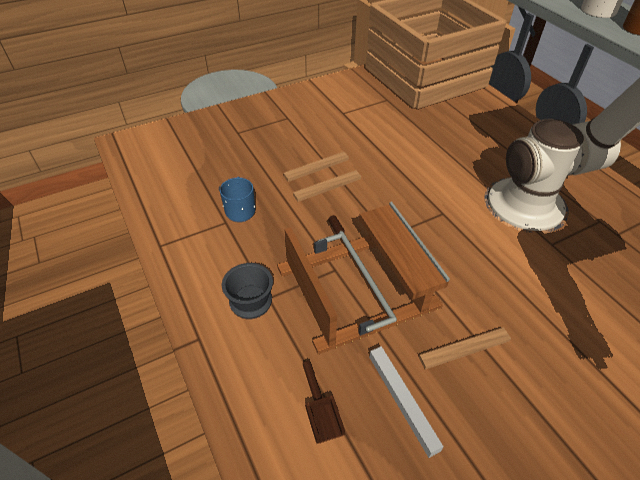

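View pics/top0.png

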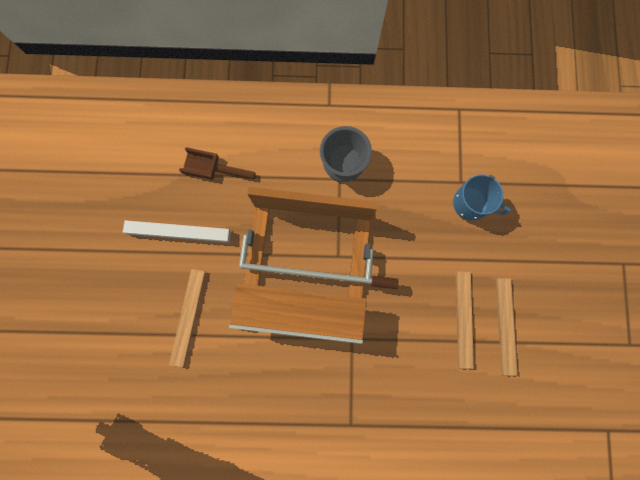

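The top view (up = +x, left = +y) shows three slats, at about (187,318), (465,320) and (507,327), with the straightedge at (177,232). The rack sits around (305,265), slightly rotated, with the knob at (384,283). Next I'll measure these.

Run:
```python
from h import *
im=cv2.imread("pics/top0.png")
big=cv2.resize(im[175:355,215:415],None,fx=4,fy=4,interpolation=cv2.INTER_CUBIC)[:600*2]
cv2.imwrite("pics/c1.png",cv2.resize(big,(660,594)))
hsv=cv2.cvtColor(im,cv2.COLOR_BGR2HSV)
for p in[(187,318),(465,320),(507,327),(177,232),(300,310),(220,390),(384,283)]: print(p,hsv[p[1],p[0]])
```

```text
(187, 318) [ 15 130 202]
(465, 320) [ 15 129 193]
(507, 327) [ 15 131 192]
(177, 232) [ 26  17 214]
(300, 310) [ 14 173 165]
(220, 390) [ 14 156 176]
(384, 283) [ 13 152  84]
```

View pics/c1.png

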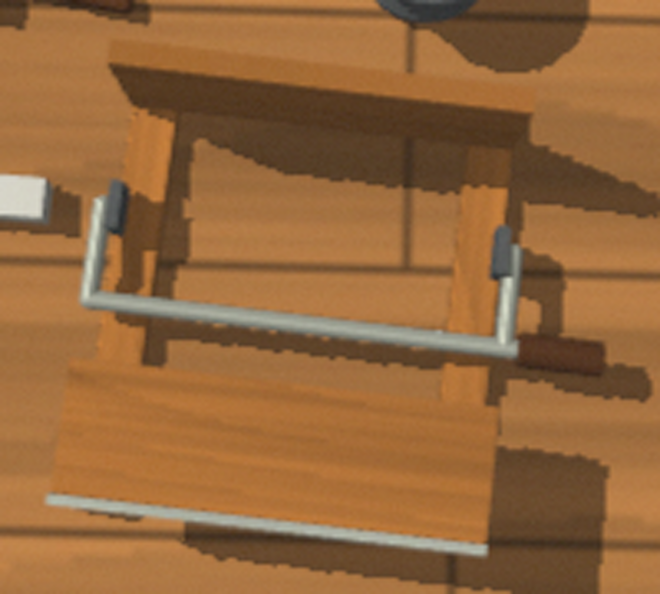

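Run:
```python
from h import *
W=lambda u,v,z:onz("top",215+(u)/3.3-.35,175+(v)/3.3-.35,z)[:2]
pts=[("ledge rear L",73,361,.102,-70,125),("ledge rear R",498,407,.102,-70,-125),
("lip front L",46,502,.110,-154,125),("lip front R",486,556,.110,-154,-125),
("stop front L",110,65,.125,100,125),("stop front R",530,115,.125,100,-125),
("stop rear L",113,42,.125,115,125),("stop rear R",536,90,.125,115,-125)]
A=[];B=[]
for n,u,v,z,x,y in pts:
    w=W(u,v,z); A.append((x/1e3,y/1e3)); B.append(w); print(n,w.round(4))
A=np.array(A);B=np.array(B)
a=A-A.mean(0);b=B-B.mean(0);th=np.arctan2((a[:,0]*b[:,1]-a[:,1]*b[:,0]).sum(),(a*b).sum())
R=np.array([[np.cos(th),-np.sin(th)],[np.sin(th),np.cos(th)]]);o=B.mean(0)-R@A.mean(0)
print("rack",o.round(4),np.degrees(th)); print(((B-(A@R.T+o))*1e3).round(1))
k1=W(520,351,.04);k2=W(603,359,.04);print("knob ends",k1,k2, "pred", o+R@[-.0305,-.165], o+R@[-.0305,-.138])
im=cv2.imread("pics/top0.png");hsv=cv2.cvtColor(im,cv2.COLOR_BGR2HSV)
def rects(m,z,lo):
    c,_=cv2.findContours(m,cv2.RETR_EXTERNAL,cv2.CHAIN_APPROX_NONE)
    for q in c:
        if cv2.contourArea(q)<lo: continue
        w=np.array([onz("top",*p[0],z)[:2] for p in q])*1e3
        r=cv2.minAreaRect(w.astype(np.float32)); 
        bx=cv2.boxPoints(r);e=[bx[1]-bx[0],bx[2]-bx[1]];L=max(e,key=np.linalg.norm)
        print(np.round(r[0],1),np.round(r[1],1),"ang of length",round(np.degrees(np.arctan2(L[1],L[0]))%180,1),"px",q[:,0].mean(0).round())
m=((hsv[...,1]<140)&(hsv[...,1]>100)&(hsv[...,2]>170)).astype(np.uint8)
m=cv2.morphologyEx(m,cv2.MORPH_OPEN,np.ones((5,5)))
rects(m,.012,400)
m=((hsv[...,1]<50)&(hsv[...,2]>150)).astype(np.uint8);m=cv2.morphologyEx(m,cv2.MORPH_OPEN,np.ones((7,7)));rects(m,.026,300)
```

```text
ledge rear L [0.499  0.1541]
ledge rear R [ 0.4781 -0.0922]
lip front L [0.4189 0.1637]
lip front R [ 0.3942 -0.0853]
stop front L [0.6696 0.1376]
stop front R [ 0.6461 -0.1071]
stop rear L [0.6834 0.1366]
stop rear R [ 0.6611 -0.1105]
rack [0.5585 0.0244] -5.392618770157686
[[-1.6 -1.3]
 [ 1.   1.3]
 [ 1.9  0.4]
 [ 0.7  0.2]
 [-0.3 -1.8]
 [-0.2  2.4]
 [-1.4 -1.5]
 [-0.2  0.3]]
knob ends [ 0.51509016 -0.11177783] [ 0.5113049  -0.16356095] pred [ 0.51265146 -0.13700286] [ 0.51518893 -0.11012236]
[ 431.1 -397.1] [197.7  29.1] ang of length 1.5 px [507. 326.]
[ 442.6 -309.1] [196.5  28.9] ang of length 0.3 px [464. 320.]
[433.9 270. ] [ 27.6 199.6] ang of length 171.0 px [187. 318.]
[612.8 301.7] [219.2  25.9] ang of length 86.7 px [176. 231.]
```

```bash
cat >> h.py <<'E'
O=np.array([.5585,.0244]);TH=np.radians(-5.39)
RK=np.array([[np.cos(TH),-np.sin(TH)],[np.sin(TH),np.cos(TH)]])
def rk(x,y): return O+RK@(np.array([x,y])/1e3)   # rack mm -> world m
def unrk(p): return RK.T@(np.array(p[:2])-O)*1e3
from scipy.spatial.transform import Rotation as Ro
def down(yaw):
    c,s=np.cos(np.radians(yaw)),np.sin(np.radians(yaw)); return np.array([[c,s,0],[s,-c,0],[0,0,-1.]])
def st():
    s=sense(); R=s['ee_rot']; print("t",round(s['time_s'],2),"tcp",(s['tcp_pos']*1e3).round(1),"rack",unrk(s['tcp_pos']).round(1),"yaw",np.degrees(np.arctan2(R[1,0],R[0,0])).round(2),"tilt",np.degrees(np.arccos(-R[2,2])).round(2),"F",s['wrist_force'].round(1),"w",round(s['gripper_width']*87,1),"j",s['joints'].round(0)); return s
def plan(xy,z,yaw,step=60,ang=10.):
    s=st(); p=s['tcp_pos']; R=s['ee_rot']; T=np.array([xy[0],xy[1],z]); D=down(yaw)
    rv=Ro.from_matrix(R.T@D).as_rotvec(); d=T-p
    n=max(1,int(np.ceil(np.linalg.norm(d)*1e3/step)),int(np.ceil(np.degrees(np.linalg.norm(rv))/ang)))
    print("dist",(np.linalg.norm(d)*1e3).round(1),"rows",n)
    for i in range(min(n,5)):
        Ri=R@Ro.from_rotvec(rv*i/n).as_matrix(); print((Ri.T@d*1e3/n).round(1).tolist(),(rv/n).round(3).tolist())
E
python3 -c "
from h import *
plan(rk(-30.5,-174),.15,-95.4)"
```

```text
t 0.1 tcp [260.8 567.4 221.6] rack [-347.4  512.6] yaw -24.69 tilt 0.11 F [0.5 0.6 0.2] w 87.0 j [ 80.  22.   0.  -0. -68. -15.]
dist 759.6 rows 13
[40.5, 41.8, 5.6] [0.0, -0.0, 0.095]
[44.2, 37.8, 5.6] [0.0, -0.0, 0.095]
[47.6, 33.4, 5.6] [0.0, -0.0, 0.095]
[50.6, 28.7, 5.6] [0.0, -0.0, 0.095]
[53.1, 23.8, 5.6] [0.0, -0.0, 0.095]
```

>>> carry_out:
  commands: [40, 42, 0, 0, 0, 0.095, 44, 38, 0, 0, 0, 0.095, 47, 33, 0, 0, 0, 0.095, 50, 29, 0, 0, 0, 0.095, 53, 24, 0, 0, 0, 0.095]
  grip: 50

```text
time_s: 0.72
tcp_pos: [0.3544, 0.2876, 0.2187]
ee_rot: [[0.609, -0.793, -0.003], [-0.793, -0.609, -0.007], [0.004, 0.006, -1.0]]
wrist_force: [1.4, 0.5, -0.8]
gripper_width: 0.592
```

```bash
python3 -c "
from h import *
plan(rk(-30.5,-174),.15,-95.4)"
```

```text
t 0.72 tcp [354.4 287.6 218.7] rack [-228.   242.9] yaw -52.46 tilt 0.43 F [ 1.4  0.5 -0.8] w 51.5 j [ 60.   6. -22.   0. -62. -22.]
dist 466.4 rows 8
[54.9, 17.4, 8.9] [0.001, -0.001, 0.094]
[56.3, 12.2, 8.9] [0.001, -0.001, 0.094]
[57.2, 6.8, 8.8] [0.001, -0.001, 0.094]
[57.6, 1.5, 8.8] [0.001, -0.001, 0.094]
[57.5, -3.9, 8.7] [0.001, -0.001, 0.094]
```

Tracking is good.

>>> carry_out:
  commands: [55, 17, 0, 0, 0, 0.095, 56, 12, 0, 0, 0, 0.095, 57, 7, 0, 0, 0, 0.095, 57, 2, 0, 0, 0, 0.095, 57, -4, 0, 0, 0, 0.095]

```text
time_s: 1.35
tcp_pos: [0.4503, 0.008, 0.2201]
ee_rot: [[0.166, -0.986, -0.002], [-0.986, -0.166, -0.006], [0.006, 0.003, -1.0]]
wrist_force: [0.6, 1.2, -0.0]
gripper_width: 0.576
```

```bash
python3 -c "
from h import *
plan(rk(-30.5,-174),.12,-95.4)"
```

```text
t 1.35 tcp [450.3   8.  220.1] rack [-106.2  -26.5] yaw -80.45 tilt 0.39 F [ 0.6  1.2 -0. ] w 50.1 j [ 22.   5. -23.   0. -62. -13.]
dist 193.7 rows 4
[40.4, -8.9, 25.2] [0.001, -0.002, 0.065]
[39.7, -11.5, 25.2] [0.001, -0.002, 0.065]
[39.0, -14.0, 25.1] [0.001, -0.002, 0.065]
[38.0, -16.5, 25.1] [0.001, -0.002, 0.065]
```

>>> carry_out:
  commands: [42, -9, 5, 0, 0, 0.065, 42, -12, 5, 0, 0, 0.065, 42, -15, 30, 0, 0, 0.065, 40, -18, 30, 0, 0, 0.065, 0, 0, 20, 0, 0, 0]

```text
time_s: 1.98
tcp_pos: [0.5173, -0.1646, 0.1288]
ee_rot: [[-0.109, -0.994, 0.001], [-0.994, 0.109, -0.006], [0.006, -0.002, -1.0]]
wrist_force: [0.1, -0.3, 0.9]
gripper_width: 0.571
```

```bash
python3 -c "
from h import *
plan(rk(-30.5,-174),.022,-95.4,25)
shot('scene','s1');shot('top','t1')"
```

```text
t 1.98 tcp [ 517.3 -164.6  128.8] rack [ -23.2 -192. ] yaw -96.24 tilt 0.34 F [ 0.1 -0.3  0.9] w 49.7 j [ -0.  19. -19.   0. -52.  -6.]
dist 108.6 rows 5
[-3.7, 1.5, 21.3] [-0.0, -0.001, -0.003]
[-3.7, 1.5, 21.4] [-0.0, -0.001, -0.003]
[-3.7, 1.5, 21.4] [-0.0, -0.001, -0.003]
[-3.6, 1.5, 21.4] [-0.0, -0.001, -0.003]
[-3.6, 1.5, 21.4] [-0.0, -0.001, -0.003]
```

View pics/t1.png

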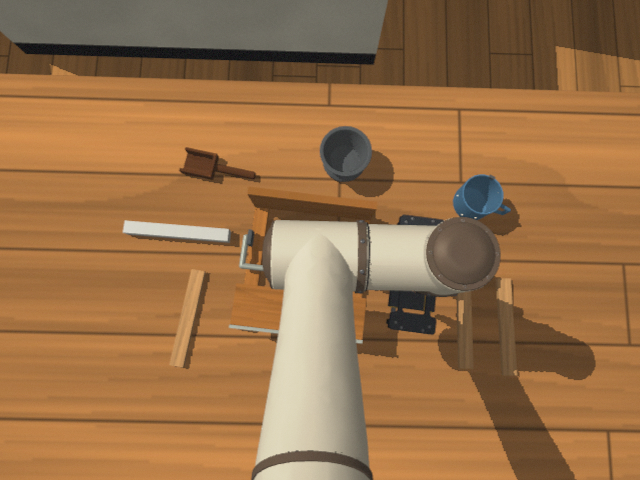

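View pics/s1.png

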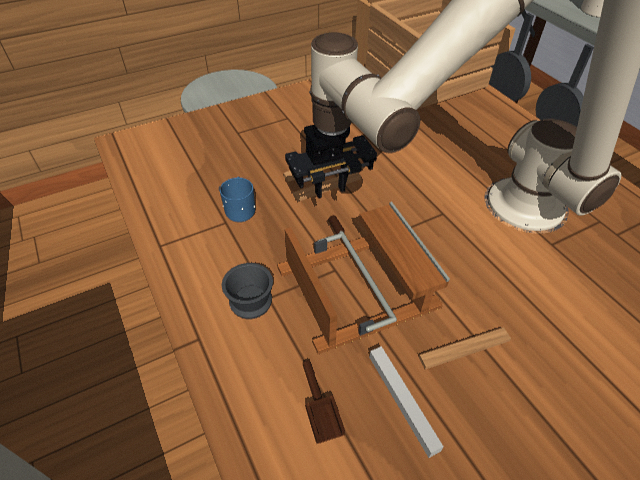

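The gripper is above and just outboard of the knob, and nothing has been disturbed. Descending.

>>> carry_out:
  commands: [-9, 4, 5, 0, 0, 0.015, -8, 3, 20, 0, 0, 0, 0, 0, 25, 0, 0, 0, 0, 0, 25, 0, 0, 0, 0, 0, 18, 0, 0, 0]

```text
time_s: 2.7
tcp_pos: [0.5133, -0.14, 0.0389]
ee_rot: [[-0.117, -0.993, 0.01], [-0.993, 0.117, -0.005], [0.004, -0.01, -1.0]]
wrist_force: [0.5, -0.1, -0.8]
gripper_width: 0.572
```

```bash
python3 -c "
from h import *
plan(rk(-30.5,-174),.022,-95.4,25)"
```

```text
t 2.7 tcp [ 513.3 -140.    38.9] rack [ -29.6 -167.9] yaw -96.74 tilt 0.62 F [ 0.5 -0.1 -0.8] w 49.8 j [  2.  25. -26.   0. -38. -10.]
dist 17.9 rows 1
[6.0, 1.0, 16.9] [-0.01, -0.004, -0.023]
```

>>> carry_out:
  commands: [6, 1, 12, -0.01, 0, -0.023, 0, 0, 4, 0, 0, 0]

```text
time_s: 2.95
tcp_pos: [0.5119, -0.1444, 0.0231]
ee_rot: [[-0.09, -0.996, 0.0], [-0.996, 0.09, -0.004], [0.004, -0.0, -1.0]]
wrist_force: [0.2, 0.1, -0.7]
gripper_width: 0.573
```

```bash
python3 -c "
from h import *
plan(rk(-30.5,-174),.022,-95.4,25)"
```

```text
t 2.95 tcp [ 511.9 -144.4   23.1] rack [ -30.5 -172.5] yaw -95.19 tilt 0.22 F [ 0.2  0.1 -0.7] w 49.8 j [  2.  27. -26.   0. -37.  -7.]
dist 1.9 rows 1
[1.5, -0.0, 1.1] [-0.0, -0.004, 0.004]
```

>>> carry_out:
  commands: [0, 0, 1, 0, 0, 0, 0, 0, 0, 0, 0, 0, 0, 0, 0, 0, 0, 0, 0, 0, 0, 0, 0, 0]
  grip: 10

```text
time_s: 3.45
tcp_pos: [0.5125, -0.1442, 0.0239]
ee_rot: [[-0.091, -0.996, 0.002], [-0.996, 0.091, -0.004], [0.004, -0.003, -1.0]]
wrist_force: [-1.4, 0.3, -1.0]
gripper_width: 0.245
```

```bash
python3 -c "
from h import *
st()"
```

```text
t 3.45 tcp [ 512.5 -144.2   23.9] rack [ -29.9 -172.2] yaw -95.19 tilt 0.26 F [-1.4  0.3 -1. ] w 21.3 j [  2.  26. -26.   0. -37.  -7.]
```

The knob is gripped at 21.3 mm. In the tool frame, rack +x is −y and up is −z, so I'll follow the arc in those axes.

>>> carry_out:
  commands: [0, -1, -10, 0, 0, 0, 0, -2, -10, 0, 0, 0, 0, -4, -9, 0, 0, 0, 0, -5, -8, 0, 0, 0, 0, -6, -7, 0, 0, 0]

```text
time_s: 4.08
tcp_pos: [0.5237, -0.1453, 0.0656]
ee_rot: [[-0.094, -0.995, -0.015], [-0.996, 0.094, -0.001], [0.003, 0.015, -1.0]]
wrist_force: [-4.1, 1.2, -7.7]
gripper_width: 0.244
```

```bash
cat >> h.py <<'E'
def hoop():
    s=st(); u=unrk(s['tcp_pos']); z=s['tcp_pos'][2]*1e3+17; print("theta",np.degrees(np.arctan2(z-40,29.5-u[0])).round(1),"r",np.hypot(z-40,29.5-u[0]).round(1))
E
python3 -c "
from h import *
hoop()"
```

```text
t 4.08 tcp [ 523.7 -145.3   65.6] rack [ -18.7 -172.2] yaw -95.42 tilt 0.89 F [-4.1  1.2 -7.7] w 21.3 j [  2.  24. -22.   0. -45.  -7.]
theta 41.4 r 64.3
```

>>> carry_out:
  commands: [0, -8, -6, 0, 0, 0, 0, -8, -5, 0, 0, 0, 0, -9, -4, 0, 0, 0, 0, -9, -3, 0, 0, 0, 0, -9, -1, 0, 0, 0]

```text
time_s: 4.7
tcp_pos: [0.5382, -0.1468, 0.0828]
ee_rot: [[-0.1, -0.991, -0.085], [-0.995, 0.1, 0.006], [0.002, 0.085, -0.996]]
wrist_force: [-16.7, 7.3, 9.4]
gripper_width: 0.244
```

```bash
python3 -c "
from h import *
hoop()"
```

```text
t 4.7 tcp [ 538.2 -146.8   82.8] rack [  -4.1 -172.4] yaw -95.75 tilt 4.9 F [-16.7   7.3   9.4] w 21.2 j [  1.  26. -16.  -1. -53.  -7.]
theta 60.7 r 68.5
```

>>> carry_out:
  commands: [0, -10, 0, -0.08, 0, 0, 0, -10, 0, -0.08, 0, 0, 0, -10, 0, -0.08, 0, 0]

```text
time_s: 5.08
tcp_pos: [0.5515, -0.148, 0.0907]
ee_rot: [[-0.098, -0.928, -0.361], [-0.995, 0.092, 0.032], [0.004, 0.362, -0.932]]
wrist_force: [-12.5, 5.4, 12.0]
gripper_width: 0.239
```

```bash
python3 -c "
from h import *
hoop(); shot('scene','s2')"
```

```text
t 5.08 tcp [ 551.5 -148.    90.7] rack [   9.3 -172.3] yaw -95.61 tilt 21.22 F [-12.5   5.4  12. ] w 20.8 j [  0.  35.  -1.  -2. -76.  -5.]
theta 73.4 r 70.6
```

View pics/s2.png

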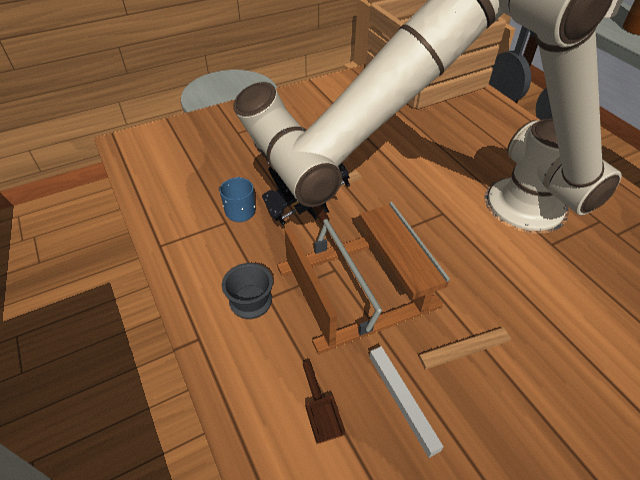

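>>> carry_out:
  commands: [0, -10, -2, -0.06, 0, 0, 0, -10, -2, -0.06, 0, 0, 0, -10, -2, -0.06, 0, 0]

```text
time_s: 5.5
tcp_pos: [0.5772, -0.1508, 0.0957]
ee_rot: [[-0.093, -0.835, -0.542], [-0.996, 0.081, 0.046], [0.006, 0.544, -0.839]]
wrist_force: [-6.2, 2.3, 1.9]
gripper_width: 0.245
```

```bash
python3 -c "
from h import *
hoop();s=sense();print(s['ee_rot'][:,2]); shot('scene','s3')"
```

```text
t 5.5 tcp [ 577.2 -150.8   95.7] rack [  35.1 -172.6] yaw -95.34 tilt 32.97 F [-6.2  2.3  1.9] w 21.3 j [ -0.  43.  12.  -2. -92.  -4.]
theta 94.4 r 72.9
[-0.54224167  0.0457552  -0.83897583]
```

View pics/s3.png

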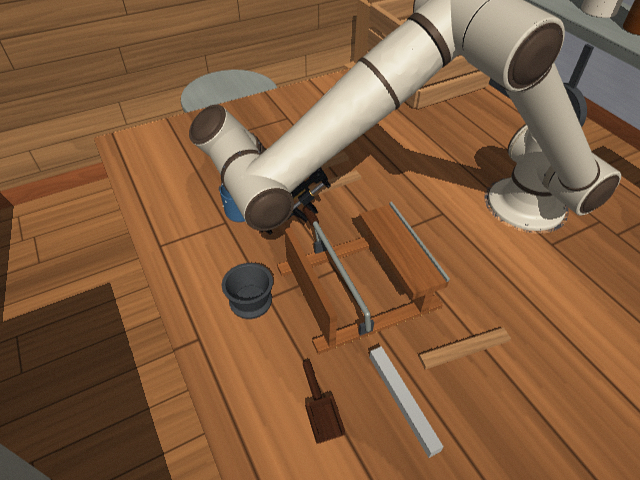

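>>> carry_out:
  commands: [0, -10, 0, 0, 0, 0, 0, -8, 0, 0, 0, 0]

```text
time_s: 5.8
tcp_pos: [0.5914, -0.1524, 0.0943]
ee_rot: [[-0.089, -0.828, -0.554], [-0.996, 0.079, 0.042], [0.009, 0.556, -0.831]]
wrist_force: [-17.4, 3.6, 4.8]
gripper_width: 0.24
```

```bash
python3 -c "
from h import *
hoop();s=sense();print(s['ee_rot'][:,2])"
```

```text
t 5.8 tcp [ 591.4 -152.4   94.3] rack [  49.3 -172.9] yaw -95.1 tilt 33.77 F [-17.4   3.6   4.8] w 20.9 j [ -0.  45.  15.  -2. -94.  -4.]
theta 105.5 r 74.0
[-0.55433436  0.04211907 -0.83122765]
```

>>> carry_out:
  commands: [0, 0, 0, 0, 0, 0, 0, 0, 0, 0, 0, 0, 0, 0, -20, 0, 0, 0, 0, 0, -40, 0, 0, 0, 0, 0, -40, 0.08, 0, 0]
  grip: 60

```text
time_s: 6.42
tcp_pos: [0.653, -0.1578, 0.1828]
ee_rot: [[-0.087, -0.878, -0.471], [-0.996, 0.082, 0.031], [0.012, 0.472, -0.881]]
wrist_force: [1.0, -0.2, 0.0]
gripper_width: 0.664
```

```bash
python3 -c "
from h import *
hoop();shot('scene','s4');im=shot('top','t4')
plan(np.array([.4426,-.309]),.2,0.3)"
```

```text
t 6.42 tcp [ 653.  -157.8  182.8] rack [ 111.2 -172.5] yaw -94.96 tilt 28.19 F [ 1.  -0.2  0. ] w 57.8 j [  -1.   44.   29.   -2. -103.   -5.]
theta 117.1 r 179.5
t 6.53 tcp [ 655.3 -158.7  189.8] rack [ 113.6 -173.2] yaw -94.93 tilt 27.4 F [-0.3 -0.1  0.1] w 59.1 j [  -1.   44.   29.   -1. -103.   -5.]
dist 260.7 rows 10
[16.8, 18.0, 8.5] [0.037, 0.039, -0.163]
[13.3, 20.8, 8.3] [0.037, 0.039, -0.163]
[9.4, 23.0, 7.9] [0.037, 0.039, -0.163]
[5.3, 24.5, 7.3] [0.037, 0.039, -0.163]
[0.9, 25.2, 6.5] [0.037, 0.039, -0.163]
```

View pics/s4.png

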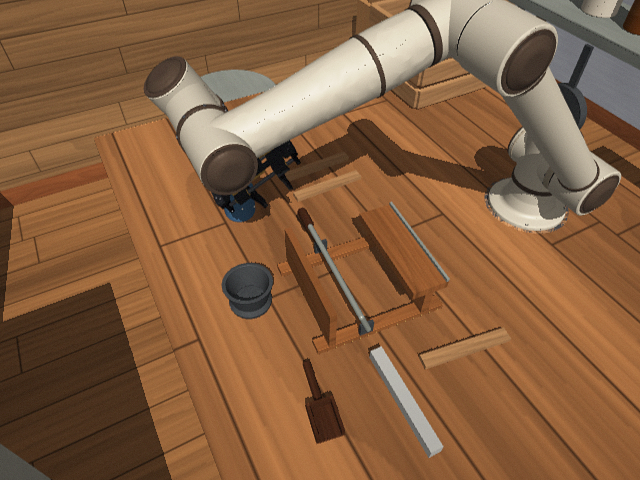

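The hoop now leans past upright, bar towards the back stop. Next is the first slat, at (443,−309).

>>> carry_out:
  commands: [17, 18, 8, 0.037, 0.039, -0.163, 13, 21, 8, 0.037, 0.039, -0.163, 10, 23, 8, 0.037, 0.039, -0.163, 5, 25, 7, 0.037, 0.039, -0.163, 1, 25, 6, 0.037, 0.039, -0.163]

```text
time_s: 7.15
tcp_pos: [0.5552, -0.2381, 0.1998]
ee_rot: [[0.7, -0.682, -0.213], [-0.71, -0.697, -0.1], [-0.08, 0.221, -0.972]]
wrist_force: [-0.5, 0.4, -0.2]
gripper_width: 0.691
```

```bash
python3 -c "
from h import *
plan(np.array([.4426,-.309]),.15,0.3)"
```

```text
t 7.15 tcp [ 555.2 -238.1  199.8] rack [  21.4 -261.6] yaw -45.4 tilt 13.61 F [-0.5  0.4 -0.2] w 60.1 j [ -4.  26.  -0.   7. -76.  47.]
dist 142.1 rows 5
[-4.9, 23.0, 15.9] [0.036, 0.033, -0.157]
[-9.0, 22.5, 14.8] [0.036, 0.033, -0.157]
[-12.9, 21.3, 13.7] [0.036, 0.033, -0.157]
[-16.5, 19.5, 12.5] [0.036, 0.033, -0.157]
[-19.8, 17.0, 11.2] [0.036, 0.033, -0.157]
```

>>> carry_out:
  commands: [-5, 23, 16, 0.036, 0.033, -0.157, -9, 22, 15, 0.036, 0.033, -0.157, -13, 21, 14, 0.036, 0.033, -0.157, -17, 20, 12, 0.036, 0.033, -0.157, -20, 17, 11, 0.036, 0.033, -0.157]

```text
time_s: 7.78
tcp_pos: [0.4467, -0.3142, 0.1568]
ee_rot: [[0.999, 0.038, 0.031], [0.038, -0.999, -0.005], [0.031, 0.006, -1.0]]
wrist_force: [0.9, 0.5, -0.2]
gripper_width: 0.688
```

```bash
python3 -c "
from h import *
plan(np.array([.4426,-.309]),.05,0.3,25)"
```

```text
t 7.78 tcp [ 446.7 -314.2  156.8] rack [ -79.5 -347.6] yaw 2.19 tilt 1.8 F [ 0.9  0.5 -0.2] w 59.9 j [-18.  17. -17.  -0. -54. 111.]
dist 107.0 rows 5
[-1.4, -1.2, 21.3] [0.001, -0.006, 0.007]
[-1.3, -1.2, 21.3] [0.001, -0.006, 0.007]
[-1.2, -1.1, 21.3] [0.001, -0.006, 0.007]
[-1.1, -1.1, 21.3] [0.001, -0.006, 0.007]
[-0.9, -1.1, 21.4] [0.001, -0.006, 0.007]
```

>>> carry_out:
  commands: [-1, -2, 25, 0, -0.02, 0.015, -2, -2, 30, 0, -0.01, 0.01, -1, -1, 30, 0, 0, 0.01, 0, -1, 25, 0, 0, 0, 0, 0, 18, 0, 0, 0]

```text
time_s: 8.4
tcp_pos: [0.4516, -0.3157, 0.0345]
ee_rot: [[1.0, 0.002, 0.026], [0.002, -1.0, -0.018], [0.026, 0.018, -1.0]]
wrist_force: [0.7, -0.3, 0.1]
gripper_width: 0.689
```

```bash
python3 -c "
from h import *
plan(np.array([.4426,-.309]),.004,0.3,25)"
```

```text
t 8.4 tcp [ 451.6 -315.7   34.5] rack [ -74.5 -348.6] yaw 0.12 tilt 1.79 F [ 0.7 -0.3  0.1] w 60.0 j [-18.  26. -25.   1. -37. 107.]
dist 32.5 rows 2
[-4.9, -3.6, 15.1] [0.009, -0.013, -0.002]
[-4.7, -3.5, 15.1] [0.009, -0.013, -0.002]
```

>>> carry_out:
  commands: [-7, -6, 6, 0.018, -0.026, 0, -2, -1, 14, 0, 0, 0, 0, 0, 7, 0, 0, 0]

```text
time_s: 8.78
tcp_pos: [0.4448, -0.3095, 0.0078]
ee_rot: [[1.0, 0.003, 0.004], [0.003, -1.0, -0.001], [0.004, 0.001, -1.0]]
wrist_force: [0.5, 0.3, 0.8]
gripper_width: 0.691
```

```bash
python3 -c "
from h import *
plan(np.array([.4426,-.309]),.003,0.3,25)"
```

```text
t 8.78 tcp [ 444.8 -309.5    7.8] rack [ -81.8 -343.1] yaw 0.18 tilt 0.23 F [0.5 0.3 0.8] w 60.1 j [-18.  29. -26.  -0. -36. 108.]
dist 5.3 rows 1
[-2.2, -0.5, 4.8] [0.001, -0.004, -0.002]
```

>>> carry_out:
  commands: [-2, -1, 5, 0, -0.004, 0, 0, 0, 0, 0, 0, 0]

```text
time_s: 9.02
tcp_pos: [0.443, -0.3086, 0.0026]
ee_rot: [[1.0, 0.003, -0.0], [0.003, -1.0, -0.001], [-0.0, 0.001, -1.0]]
wrist_force: [-0.2, 0.5, 0.1]
gripper_width: 0.692
```

>>> carry_out:
  commands: [0, 0, 0, 0, 0, 0, 0, 0, 0, 0, 0, 0, 0, 0, 0, 0, 0, 0, 0, 0, 0, 0, 0, 0]
  grip: 15

```text
time_s: 9.52
tcp_pos: [0.4438, -0.3089, 0.0036]
ee_rot: [[1.0, 0.004, 0.002], [0.004, -1.0, -0.002], [0.002, 0.002, -1.0]]
wrist_force: [0.7, -0.4, 0.6]
gripper_width: 0.321
```

```bash
python3 -c "
from h import *
plan(rk(-6,0),.17,-5.4,60)"
```

```text
t 9.53 tcp [ 443.8 -308.9    3.6] rack [ -82.9 -342.6] yaw 0.21 tilt 0.18 F [ 0.7 -0.4  0.6] w 27.9 j [-18.  29. -26.   0. -35. 108.]
dist 388.6 rows 7
[15.8, -47.6, -23.8] [0.0, -0.0, 0.014]
[15.1, -47.8, -23.8] [0.0, -0.0, 0.014]
[14.4, -48.0, -23.8] [0.0, -0.0, 0.014]
[13.7, -48.2, -23.8] [0.0, -0.0, 0.014]
[13.0, -48.4, -23.8] [0.0, -0.0, 0.014]
```

>>> carry_out:
  commands: [0, 0, -30, 0, 0, 0, 0, 0, -45, 0, 0, 0, 0, 0, -45, 0, 0, 0, 10, -20, -35, 0, 0, 0.02, 15, -45, -15, 0, 0, 0.02]

```text
time_s: 10.15
tcp_pos: [0.4674, -0.2438, 0.1762]
ee_rot: [[0.999, -0.043, -0.004], [-0.043, -0.999, 0.001], [-0.004, -0.0, -1.0]]
wrist_force: [0.6, -1.2, -1.1]
gripper_width: 0.316
```

```bash
python3 -c "
from h import *
plan(rk(-6,0),.17,-5.4,55)"
```

```text
t 10.15 tcp [ 467.4 -243.8  176.2] rack [ -65.5 -275.6] yaw -2.49 tilt 0.2 F [ 0.6 -1.2 -1.1] w 27.5 j [-10.  15. -17.   0. -58.  97.]
dist 282.0 rows 6
[12.2, -45.4, 1.0] [-0.0, 0.001, 0.008]
[11.8, -45.5, 1.0] [-0.0, 0.001, 0.008]
[11.5, -45.6, 1.0] [-0.0, 0.001, 0.008]
[11.1, -45.7, 1.0] [-0.0, 0.001, 0.008]
[10.7, -45.8, 1.0] [-0.0, 0.001, 0.008]
```

>>> carry_out:
  commands: [12, -45, 0, 0, 0, 0.012, 12, -46, 0, 0, 0, 0.012, 12, -46, 0, 0, 0, 0.012, 11, -46, 0, 0, 0, 0.01, 10, -40, 0, 0, 0, 0]

```text
time_s: 10.78
tcp_pos: [0.5409, -0.0182, 0.1785]
ee_rot: [[0.996, -0.093, 0.001], [-0.093, -0.996, 0.001], [0.001, -0.001, -1.0]]
wrist_force: [0.3, -0.4, 0.3]
gripper_width: 0.318
```

```bash
python3 -c "
from h import *
plan(rk(-6,0),.15,-5.4,25)"
```

```text
t 10.78 tcp [540.9 -18.2 178.5] rack [-13.5 -44. ] yaw -5.31 tilt 0.09 F [ 0.3 -0.4  0.3] w 27.7 j [ 15.  16. -15.  -0. -59.  69.]
dist 53.0 rows 3
[2.5, -14.7, 9.5] [-0.0, -0.0, 0.0]
[2.5, -14.7, 9.5] [-0.0, -0.0, 0.0]
[2.5, -14.7, 9.5] [-0.0, -0.0, 0.0]
```

>>> carry_out:
  commands: [3, -20, 0, 0, 0, 0, 3, -18, 10, 0, 0, 0, 0, -4, 10, 0, 0, 0, 0, 0, 10, 0, 0, 0, 0, 0, 0, 0, 0, 0]

```text
time_s: 11.4
tcp_pos: [0.5493, 0.0248, 0.1447]
ee_rot: [[0.996, -0.092, -0.003], [-0.092, -0.996, 0.0], [-0.003, 0.0, -1.0]]
wrist_force: [0.2, 0.4, -1.5]
gripper_width: 0.315
```

```bash
python3 -c "
from h import *
plan(rk(-6,0),.107,-5.4,25);shot('scene','s5')"
```

```text
t 11.4 tcp [549.3  24.8 144.7] rack [-9.2 -0.4] yaw -5.29 tilt 0.2 F [ 0.2  0.4 -1.5] w 27.4 j [ 19.  19. -16.  -0. -55.  65.]
dist 37.8 rows 2
[1.7, -0.2, 18.8] [0.0, 0.002, 0.001]
[1.6, -0.2, 18.8] [0.0, 0.002, 0.001]
```

View pics/s5.png

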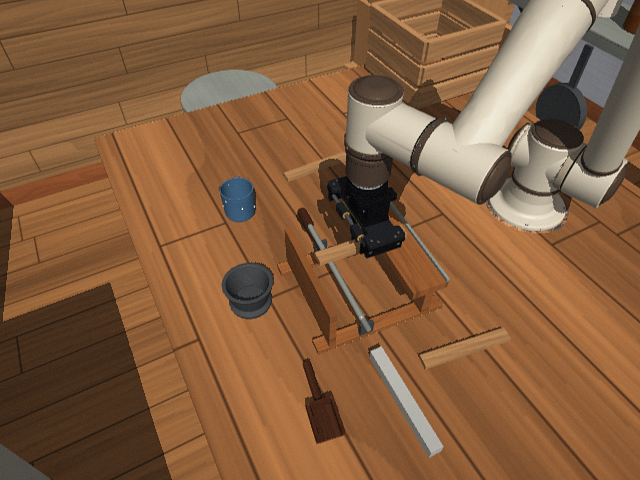

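The slat is held level over the rack, with its far end at about (320,258). Lowering.

>>> carry_out:
  commands: [2, 0, 12, 0, 0, 0, 1, 0, 12, 0, 0, 0, 0, 0, 7, 0, 0, 0, 0, 0, 2, 0, 0, 0]

```text
time_s: 11.95
tcp_pos: [0.553, 0.0233, 0.1104]
ee_rot: [[0.996, -0.094, -0.002], [-0.094, -0.996, 0.0], [-0.002, -0.0, -1.0]]
wrist_force: [0.8, 0.1, -0.3]
gripper_width: 0.319
```

```bash
python3 -c "
from h import *
plan(rk(-6,0),.106,-5.4,25)"
```

```text
t 11.95 tcp [553.   23.3 110.4] rack [-5.3 -1.6] yaw -5.4 tilt 0.1 F [ 0.8  0.1 -0.3] w 27.8 j [ 19.  21. -18.  -0. -50.  65.]
dist 4.7 rows 1
[-0.6, -1.6, 4.4] [-0.0, 0.002, -0.0]
```

>>> carry_out:
  commands: [0, -1, 3, 0, 0, 0, 0, 0, 1, 0, 0, 0, 0, 0, 0, 0, 0, 0]

```text
time_s: 12.32
tcp_pos: [0.5535, 0.0246, 0.1064]
ee_rot: [[0.996, -0.094, -0.001], [-0.094, -0.996, 0.0], [-0.001, -0.0, -1.0]]
wrist_force: [-0.5, 0.2, -0.1]
gripper_width: 0.319
```

```bash
python3 -c "
from h import *
st()"
```

```text
t 12.32 tcp [553.5  24.6 106.4] rack [-5.  -0.3] yaw -5.37 tilt 0.05 F [-0.5  0.2 -0.1] w 27.8 j [ 19.  22. -19.  -0. -50.  65.]
```

>>> carry_out:
  commands: [0, 0, 0.5, 0, 0, 0, 0, 0, 0, 0, 0, 0, 0, 0, 0, 0, 0, 0, 0, 0, -20, 0, 0, 0, 0, 0, -45, 0, 0, 0]
  grip: 40

```text
time_s: 12.95
tcp_pos: [0.5517, 0.0241, 0.1695]
ee_rot: [[0.996, -0.094, -0.008], [-0.094, -0.996, -0.001], [-0.007, 0.002, -1.0]]
wrist_force: [0.4, 0.2, 0.8]
gripper_width: 0.458
```

```bash
python3 -c "
from h import *
plan(np.array([.4311,-.3971]),.17,1.5,60);shot('scene','s6')"
```

```text
t 12.95 tcp [551.7  24.1 169.5] rack [-6.8 -0.9] yaw -5.39 tilt 0.44 F [0.4 0.2 0.8] w 39.8 j [ 19.  18. -14.  -0. -59.  65.]
dist 438.1 rows 8
[-10.1, 53.8, 0.1] [0.0, 0.001, -0.015]
[-10.9, 53.7, 0.1] [0.0, 0.001, -0.015]
[-11.7, 53.5, 0.1] [0.0, 0.001, -0.015]
[-12.5, 53.3, 0.1] [0.0, 0.001, -0.015]
[-13.3, 53.1, 0.0] [0.0, 0.001, -0.015]
```

View pics/s6.png

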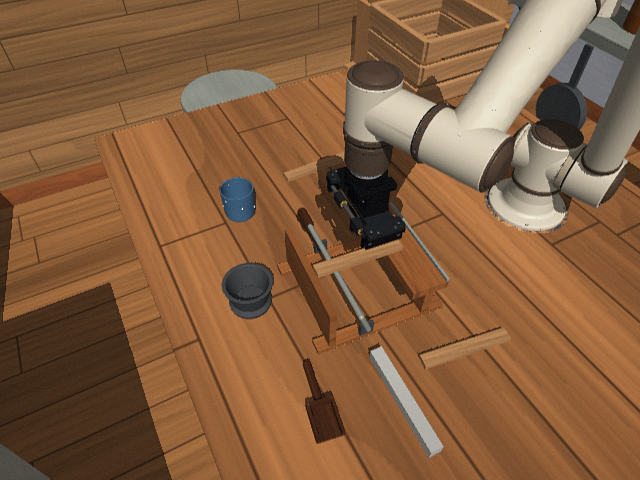

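The first slat lies across the ledge and the bar, from about (315,270) to (400,245). Going for the second slat.

>>> carry_out:
  commands: [-10, 56, -5, 0, 0, -0.015, -11, 56, 0, 0, 0, -0.015, -12, 56, 0, 0, 0, -0.015, -13, 55, 0, 0, 0, -0.015, -14, 55, 0, 0, 0, -0.015]
  grip: 60

```text
time_s: 13.62
tcp_pos: [0.4822, -0.2534, 0.1854]
ee_rot: [[1.0, -0.005, 0.019], [-0.005, -1.0, 0.0], [0.019, -0.001, -1.0]]
wrist_force: [0.3, -0.2, -0.1]
gripper_width: 0.684
```

>>> carry_out:
  commands: [-14, 52, 0, 0, 0, -0.015, -14, 52, 0, 0, 0, -0.015, -12, 40, 20, 0, 0, -0.015]

```text
time_s: 14.0
tcp_pos: [0.4432, -0.4043, 0.1669]
ee_rot: [[0.999, 0.041, 0.025], [0.041, -0.999, -0.003], [0.025, 0.004, -1.0]]
wrist_force: [1.1, 0.8, -0.4]
gripper_width: 0.689
```

```bash
python3 -c "
from h import *
plan(np.array([.4311,-.3971]),.05,1.5,25)"
```

```text
t 14.0 tcp [ 443.2 -404.3  166.9] rack [ -74.6 -437.6] yaw 2.35 tilt 1.45 F [ 1.1  0.8 -0.4] w 59.9 j [-27.  22.  -9.  -1. -59. 120.]
dist 117.7 rows 5
[-2.9, -1.6, 23.3] [0.001, -0.005, 0.003]
[-2.8, -1.6, 23.3] [0.001, -0.005, 0.003]
[-2.7, -1.6, 23.3] [0.001, -0.005, 0.003]
[-2.6, -1.6, 23.3] [0.001, -0.005, 0.003]
[-2.5, -1.5, 23.4] [0.001, -0.005, 0.003]
```

>>> carry_out:
  commands: [-6, -3, 20, 0, -0.02, 0.01, -3, -3, 28, 0, -0.01, 0.005, -3, -2, 28, 0, -0.005, 0, -2, 0, 26, 0, 0, 0, -1, 0, 20, 0, -0.005, 0]

```text
time_s: 14.62
tcp_pos: [0.4265, -0.3971, 0.04]
ee_rot: [[1.0, 0.021, -0.016], [0.021, -1.0, -0.005], [-0.016, 0.005, -1.0]]
wrist_force: [-0.7, -0.1, -0.1]
gripper_width: 0.689
```

```bash
python3 -c "
from h import *
plan(np.array([.4311,-.3971]),.004,1.5,25)"
```

```text
t 14.62 tcp [ 426.5 -397.1   40. ] rack [ -91.9 -432. ] yaw 1.22 tilt 0.98 F [-0.7 -0.1 -0.1] w 60.0 j [-27.  29. -18.   1. -43. 117.]
dist 36.3 rows 2
[2.6, -0.0, 18.0] [0.002, 0.008, -0.002]
[2.5, 0.0, 18.0] [0.002, 0.008, -0.002]
```

>>> carry_out:
  commands: [3, 0, 16, 0.005, 0.016, -0.004, 2, 0, 12, 0, 0, 0, 0, 0, 7, 0, 0, 0, 0, 0, 1, 0, 0, 0]

```text
time_s: 15.12
tcp_pos: [0.4313, -0.3937, 0.0009]
ee_rot: [[1.0, 0.029, -0.004], [0.029, -1.0, 0.002], [-0.004, -0.002, -1.0]]
wrist_force: [-0.1, -0.7, 0.2]
gripper_width: 0.685
```

```bash
python3 -c "
from h import *
plan(np.array([.4311,-.3971]),.003,1.5,25)"
```

```text
t 15.12 tcp [ 431.3 -393.7    0.9] rack [ -87.3 -428.2] yaw 1.64 tilt 0.24 F [-0.1 -0.7  0.2] w 59.6 j [-27.  32. -19.   0. -39. 118.]
dist 4.0 rows 1
[-0.3, 3.4, -2.1] [-0.002, 0.004, 0.002]
```

>>> carry_out:
  commands: [0, 3, -2, 0, 0, 0]

```text
time_s: 15.25
tcp_pos: [0.4316, -0.3967, 0.0032]
ee_rot: [[1.0, 0.029, -0.004], [0.029, -1.0, 0.001], [-0.004, -0.002, -1.0]]
wrist_force: [-0.4, -0.6, 1.4]
gripper_width: 0.691
```

>>> carry_out:
  commands: [0, 0, 0, 0, 0, 0, 0, 0, 0, 0, 0, 0, 0, 0, 0, 0, 0, 0, 0, 0, 0, 0, 0, 0]
  grip: 15

```text
time_s: 15.75
tcp_pos: [0.4324, -0.3977, 0.005]
ee_rot: [[1.0, 0.029, -0.001], [0.029, -1.0, -0.0], [-0.001, 0.0, -1.0]]
wrist_force: [0.4, 0.9, 0.6]
gripper_width: 0.317
```

>>> carry_out:
  commands: [0, 0, -30, 0, 0, 0, 0, 0, -45, 0, 0, 0, 0, 0, -45, 0, 0, 0, 10, -20, -35, 0, 0, 0.02, 15, -45, -15, 0, 0, 0.02]

```text
time_s: 16.38
tcp_pos: [0.4549, -0.3321, 0.1769]
ee_rot: [[1.0, -0.019, -0.007], [-0.018, -1.0, 0.004], [-0.007, -0.004, -1.0]]
wrist_force: [0.8, -0.4, -1.0]
gripper_width: 0.319
```

```bash
python3 -c "
from h import *
plan(rk(-6,-47),.17,-5.4,55)"
```

```text
t 16.38 tcp [ 454.9 -332.1  176.9] rack [ -69.6 -364.6] yaw -1.06 tilt 0.44 F [ 0.8 -0.4 -1. ] w 27.7 j [-20.  18. -12.  -0. -60. 109.]
dist 324.0 rows 6
[14.6, -52.0, 1.2] [-0.001, 0.001, 0.013]
[13.9, -52.2, 1.2] [-0.001, 0.001, 0.013]
[13.3, -52.3, 1.2] [-0.001, 0.001, 0.013]
[12.6, -52.5, 1.2] [-0.001, 0.001, 0.013]
[11.9, -52.7, 1.2] [-0.001, 0.001, 0.013]
```

>>> carry_out:
  commands: [15, -52, 0, 0, 0, 0.016, 14, -52, 0, 0, 0, 0.016, 13, -52, 0, 0, 0, 0.014, 13, -52, 0, 0, 0, 0.014, 12, -50, 0, 0, 0, 0.01]

```text
time_s: 17.0
tcp_pos: [0.5365, -0.0706, 0.1795]
ee_rot: [[0.996, -0.094, -0.002], [-0.094, -0.996, 0.003], [-0.003, -0.003, -1.0]]
wrist_force: [1.6, -0.2, -1.7]
gripper_width: 0.32
```

>>> carry_out:
  commands: [10, -25, 5, 0, 0, 0, 0, 0, 5, 0, 0, 0]

```text
time_s: 17.25
tcp_pos: [0.5496, -0.0423, 0.1693]
ee_rot: [[0.996, -0.089, -0.002], [-0.089, -0.996, 0.004], [-0.002, -0.004, -1.0]]
wrist_force: [-0.1, -0.5, -0.2]
gripper_width: 0.314
```

```bash
python3 -c "
from h import *
plan(rk(-6,-47),.14,-5.4,25)"
```

```text
t 17.25 tcp [549.6 -42.3 169.3] rack [ -2.6 -67.3] yaw -5.08 tilt 0.24 F [-0.1 -0.5 -0.2] w 27.3 j [ 12.  18. -14.  -0. -58.  73.]
dist 35.8 rows 2
[-1.6, -10.1, 14.7] [-0.002, 0.001, 0.003]
[-1.7, -10.1, 14.7] [-0.002, 0.001, 0.003]
```

>>> carry_out:
  commands: [-2, -14, 5, 0, 0, 0.005, -2, -6, 14, 0, 0, 0, 0, 0, 12, 0, 0, 0, 0, 0, 12, 0, 0, 0, 0, 0, 8, 0, 0, 0]

```text
time_s: 17.88
tcp_pos: [0.5449, -0.0232, 0.1142]
ee_rot: [[0.995, -0.098, -0.005], [-0.098, -0.995, 0.004], [-0.005, -0.003, -1.0]]
wrist_force: [0.2, -0.5, -1.1]
gripper_width: 0.315
```

```bash
python3 -c "
from h import *
plan(rk(-6,-47),.107,-5.4,25)"
```

```text
t 17.88 tcp [544.9 -23.2 114.2] rack [ -9.1 -48.7] yaw -5.6 tilt 0.33 F [ 0.2 -0.5 -1.1] w 27.4 j [ 14.  21. -19.  -0. -51.  70.]
dist 8.0 rows 1
[3.1, -1.7, 7.2] [-0.003, 0.005, -0.003]
```

>>> carry_out:
  commands: [2, -1, 3, -0.003, 0.005, -0.003, 0, 0, 2, 0, 0, 0, 0, 0, 0, 0, 0, 0]

```text
time_s: 18.25
tcp_pos: [0.5472, -0.0229, 0.1083]
ee_rot: [[0.995, -0.095, -0.0], [-0.095, -0.995, -0.001], [-0.0, 0.001, -1.0]]
wrist_force: [-0.9, 0.2, -1.1]
gripper_width: 0.316
```

```bash
python3 -c "
from h import *
plan(rk(-6,-47),.107,-5.4,25)"
```

```text
t 18.25 tcp [547.2 -22.9 108.3] rack [ -6.8 -48.1] yaw -5.46 tilt 0.03 F [-0.9  0.2 -1.1] w 27.5 j [ 15.  21. -19.   0. -50.  70.]
dist 1.9 rows 1
[0.8, -1.1, 1.3] [0.001, 0.0, -0.001]
```

>>> carry_out:
  commands: [0, 0, 1, 0, 0, 0, 0, 0, 0, 0, 0, 0, 0, 0, 0, 0, 0, 0, 0, 0, -20, 0, 0, 0, 0, 0, -45, 0, 0, 0]
  grip: 33

```text
time_s: 18.88
tcp_pos: [0.5456, -0.0231, 0.1714]
ee_rot: [[0.995, -0.095, -0.006], [-0.095, -0.995, -0.002], [-0.006, 0.002, -1.0]]
wrist_force: [1.2, 0.0, 0.3]
gripper_width: 0.372
```

```bash
python3 -c "
from h import *
plan(np.array([.4339,.270]),.17,-9,60);shot('scene','s7')"
```

```text
t 18.88 tcp [545.6 -23.1 171.4] rack [ -8.4 -48.5] yaw -5.46 tilt 0.36 F [1.2 0.  0.3] w 32.4 j [ 15.  17. -15.   0. -58.  70.]
dist 313.7 rows 6
[-23.2, -46.9, 0.3] [0.0, 0.001, 0.01]
[-23.7, -46.6, 0.3] [0.0, 0.001, 0.01]
[-24.1, -46.4, 0.3] [0.0, 0.001, 0.01]
[-24.6, -46.1, 0.3] [0.0, 0.001, 0.01]
[-25.1, -45.9, 0.3] [0.0, 0.001, 0.01]
```

View pics/s7.png

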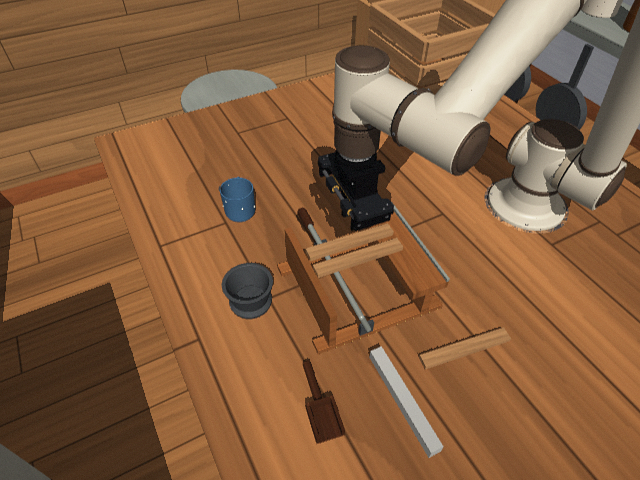

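Two slats are now on the rack with a small gap between them. The third is at (465,347) in the scene view.

>>> carry_out:
  commands: [-23, -50, -5, 0, 0, 0.012, -24, -50, 0, 0, 0, 0.012, -24, -50, 0, 0, 0, 0.012, -25, -50, 0, 0, 0, 0.012, -26, -46, 0, 0, 0, 0.012]
  grip: 60

```text
time_s: 19.55
tcp_pos: [0.4596, 0.2412, 0.1874]
ee_rot: [[0.987, -0.162, 0.019], [-0.163, -0.987, 0.003], [0.018, -0.006, -1.0]]
wrist_force: [0.3, 0.1, 0.3]
gripper_width: 0.684
```

```bash
python3 -c "
from h import *
plan(np.array([.4339,.270]),.12,-9,30)"
```

```text
t 19.55 tcp [459.6 241.2 187.4] rack [-118.8  206.5] yaw -9.36 tilt 1.11 F [0.3 0.1 0.3] w 59.5 j [ 46.  13. -18.   1. -58.  34.]
dist 77.6 rows 3
[-10.4, -7.9, 22.3] [-0.002, -0.006, -0.002]
[-10.3, -8.0, 22.4] [-0.002, -0.006, -0.002]
[-10.1, -8.1, 22.4] [-0.002, -0.006, -0.002]
```

>>> carry_out:
  commands: [-12, -10, 20, 0, -0.015, -0.005, -12, -8, 25, 0, 0, 0, -6, -4, 30, 0, 0, 0, 0, 0, 30, 0, 0, 0, 0, 0, 25, 0, 0, 0]

```text
time_s: 20.18
tcp_pos: [0.4331, 0.2719, 0.054]
ee_rot: [[0.988, -0.153, 0.007], [-0.153, -0.988, 0.011], [0.005, -0.011, -1.0]]
wrist_force: [-0.4, 0.4, 0.1]
gripper_width: 0.688
```

```bash
python3 -c "
from h import *
plan(np.array([.4339,.270]),.004,-9,30)"
```

```text
t 20.18 tcp [433.1 271.9  54. ] rack [-148.1  234.7] yaw -8.78 tilt 0.72 F [-0.4  0.4  0.1] w 59.8 j [ 50.  22. -28.  -0. -39.  31.]
dist 50.1 rows 2
[0.4, 1.2, 25.0] [-0.006, -0.003, 0.002]
[0.5, 1.0, 25.0] [-0.006, -0.003, 0.002]
```

>>> carry_out:
  commands: [1, 2, 18, -0.01, -0.005, 0.003, 0, 0, 18, 0, 0, 0, 0, 0, 8, 0, 0, 0, 0, 0, 3, 0, 0, 0]

```text
time_s: 20.68
tcp_pos: [0.4339, 0.2672, 0.0028]
ee_rot: [[0.987, -0.158, -0.003], [-0.158, -0.987, -0.003], [-0.003, 0.003, -1.0]]
wrist_force: [-0.1, 0.8, -0.2]
gripper_width: 0.69
```

```bash
python3 -c "
from h import *
plan(np.array([.4339,.270]),.004,-9,30)"
```

```text
t 20.68 tcp [433.9 267.2   2.8] rack [-146.9  230. ] yaw -9.1 tilt 0.25 F [-0.1  0.8 -0.2] w 60.0 j [ 50.  27. -30.  -0. -33.  31.]
dist 3.1 rows 1
[-0.4, -2.8, -1.2] [0.003, 0.003, -0.002]
```

>>> carry_out:
  commands: [0, -3, 0, 0, 0, 0]

```text
time_s: 20.8
tcp_pos: [0.4346, 0.2702, 0.003]
ee_rot: [[0.987, -0.158, -0.003], [-0.158, -0.987, -0.003], [-0.003, 0.003, -1.0]]
wrist_force: [1.1, 0.8, 0.2]
gripper_width: 0.689
```

>>> carry_out:
  commands: [0, 0, 0, 0, 0, 0, 0, 0, 0, 0, 0, 0, 0, 0, 0, 0, 0, 0, 0, 0, 0, 0, 0, 0]
  grip: 15

```text
time_s: 21.3
tcp_pos: [0.4354, 0.2714, 0.0048]
ee_rot: [[0.987, -0.158, -0.0], [-0.158, -0.987, 0.0], [-0.0, -0.0, -1.0]]
wrist_force: [-0.5, -1.0, 0.6]
gripper_width: 0.32
```

>>> carry_out:
  commands: [0, 0, -30, 0, 0, 0, 0, 0, -45, 0, 0, 0, 0, 0, -45, 0, 0, 0, 0, 0, -45, 0, 0, 0, 15, 40, -10, 0, 0, -0.02]

```text
time_s: 21.92
tcp_pos: [0.4433, 0.2295, 0.1837]
ee_rot: [[0.991, -0.135, -0.003], [-0.135, -0.991, -0.003], [-0.003, 0.004, -1.0]]
wrist_force: [-0.1, -1.2, -1.1]
gripper_width: 0.314
```

```bash
python3 -c "
from h import *
plan(rk(-6,48),.17,-5.4,50)"
```

```text
t 21.93 tcp [443.3 229.5 183.7] rack [-134.   193.4] yaw -7.73 tilt 0.27 F [-0.1 -1.2 -1.1] w 27.4 j [ 46.  12. -20.   0. -58.  36.]
dist 194.2 rows 4
[33.5, 35.0, 3.5] [0.001, 0.001, -0.01]
[33.1, 35.3, 3.5] [0.001, 0.001, -0.01]
[32.7, 35.7, 3.4] [0.001, 0.001, -0.01]
[32.4, 36.0, 3.4] [0.001, 0.001, -0.01]
```

>>> carry_out:
  commands: [33, 35, 0, 0, 0, -0.01, 33, 35, 0, 0, 0, -0.01, 33, 36, 0, 0, 0, -0.01, 28, 30, 0, 0, 0, -0.01, 0, 0, 0, 0, 0, 0]

```text
time_s: 22.55
tcp_pos: [0.5552, 0.0732, 0.1852]
ee_rot: [[0.996, -0.094, -0.001], [-0.094, -0.996, -0.0], [-0.001, 0.001, -1.0]]
wrist_force: [-0.7, 0.1, -0.5]
gripper_width: 0.314
```

```bash
python3 -c "
from h import *
plan(rk(-6,48),.14,-5.4,50)"
```

```text
t 22.55 tcp [555.2  73.2 185.2] rack [-7.9 48.3] yaw -5.4 tilt 0.09 F [-0.7  0.1 -0.5] w 27.3 j [ 24.  18. -12.  -0. -61.  61.]
dist 45.2 rows 1
[2.0, 0.2, 45.2] [0.001, 0.001, -0.0]
```

>>> carry_out:
  commands: [2, 0, 20, 0, 0, 0, 0, 0, 20, 0, 0, 0, 0, 0, 18, 0, 0, 0, 0, 0, 12, 0, 0, 0, 0, 0, 4, 0, 0, 0]

```text
time_s: 23.18
tcp_pos: [0.5548, 0.0749, 0.109]
ee_rot: [[0.996, -0.094, -0.002], [-0.094, -0.996, 0.001], [-0.002, -0.0, -1.0]]
wrist_force: [1.2, 1.1, -0.2]
gripper_width: 0.314
```

```bash
python3 -c "
from h import *
plan(rk(-6,48),.107,-5.4,50)"
```

```text
t 23.18 tcp [554.8  74.9 109. ] rack [-8.4 49.9] yaw -5.37 tilt 0.14 F [ 1.2  1.1 -0.2] w 27.3 j [ 24.  22. -17.  -0. -51.  60.]
dist 3.7 rows 1
[2.4, 1.9, 2.0] [-0.0, 0.002, 0.001]
```

>>> carry_out:
  commands: [1, 1, 1.5, 0, 0, 0, 0, 0, 0, 0, 0, 0]

```text
time_s: 23.42
tcp_pos: [0.5561, 0.0743, 0.1081]
ee_rot: [[0.996, -0.093, -0.001], [-0.093, -0.996, 0.001], [-0.001, -0.001, -1.0]]
wrist_force: [-0.6, 0.6, -1.3]
gripper_width: 0.317
```

>>> carry_out:
  commands: [0, 0, 0, 0, 0, 0, 0, 0, 0, 0, 0, 0, 0, 0, -15, 0, 0, 0, 0, 0, -25, 0, 0, 0, 0, -15, 0, 0, 0, 0]
  grip: 33

```text
time_s: 24.05
tcp_pos: [0.5593, 0.0893, 0.1532]
ee_rot: [[0.996, -0.094, 0.004], [-0.094, -0.996, 0.002], [0.004, -0.003, -1.0]]
wrist_force: [-1.0, 0.4, -0.7]
gripper_width: 0.377
```

>>> carry_out:
  commands: [0, -20, 0, 0, 0, 0, 0, 0, 0, 0, 0, 0, 0, 0, 0, 0, 0, 0]
  grip: 0

```text
time_s: 24.42
tcp_pos: [0.5606, 0.1124, 0.1524]
ee_rot: [[0.996, -0.092, 0.003], [-0.092, -0.996, 0.002], [0.002, -0.002, -1.0]]
wrist_force: [1.0, -0.5, -0.3]
gripper_width: 0.123
```

```bash
python3 -c "
from h import *
plan(rk(-6,86),.106,-5.4,50);shot('scene','s8')
im=shot('top','t8')"
```

```text
t 24.43 tcp [560.6 112.4 152.4] rack [-6.1 87.8] yaw -5.26 tilt 0.2 F [ 1.  -0.5 -0.3] w 10.7 j [ 28.  20. -13.  -0. -56.  57.]
dist 46.4 rows 1
[0.0, 1.9, 46.4] [-0.002, -0.002, 0.002]
```

View pics/s8.png

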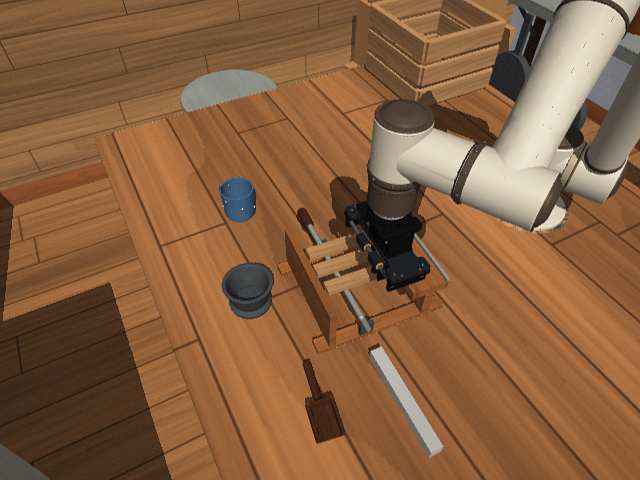

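View pics/t8.png

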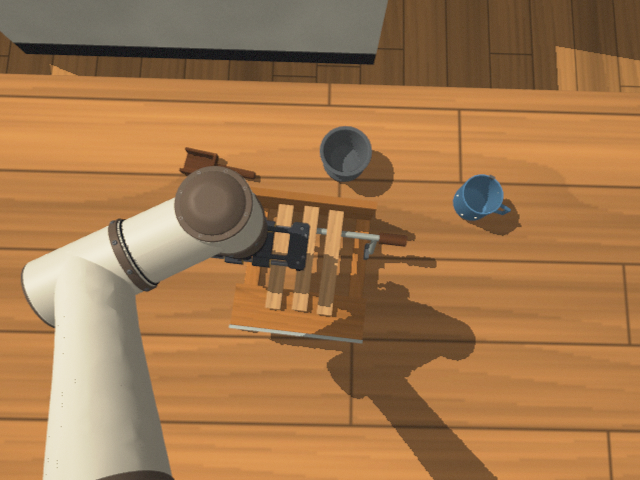

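All three slats lie across the ledge and bar with small gaps. Next I'll push the left one in until they touch.

>>> carry_out:
  commands: [0, 0, 15, 0, 0, 0, 0, 0, 15, 0, 0, 0, 0, 0, 12, 0, 0, 0, 0, 0, 4, 0, 0, 0]

```text
time_s: 25.02
tcp_pos: [0.5598, 0.1109, 0.1018]
ee_rot: [[0.996, -0.094, -0.0], [-0.094, -0.996, 0.001], [-0.0, -0.001, -1.0]]
wrist_force: [0.4, -0.8, -0.6]
gripper_width: 0.004
```

```bash
python3 -c "
from h import *
plan(rk(-6,57),.107,-5.4,50)"
```

```text
t 25.02 tcp [559.8 110.9 101.8] rack [-6.8 86.3] yaw -5.39 tilt 0.06 F [ 0.4 -0.8 -0.6] w 0.4 j [ 27.  23. -16.  -0. -50.  57.]
dist 29.7 rows 1
[0.8, 29.3, -5.2] [-0.001, 0.0, 0.0]
```

>>> carry_out:
  commands: [0, 5, -3, 0, 0, 0, 0, 6, 0, 0, 0, 0, 0, 6, 0, 0, 0, 0, 0, 6, 0, 0, 0, 0]

```text
time_s: 25.52
tcp_pos: [0.5582, 0.0868, 0.1056]
ee_rot: [[0.996, -0.093, 0.002], [-0.093, -0.996, 0.002], [0.001, -0.002, -1.0]]
wrist_force: [0.3, -0.3, -0.3]
gripper_width: 0.007
```

```bash
python3 -c "
from h import *
plan(rk(-6,57),.105,-5.4,50)"
```

```text
t 25.52 tcp [558.2  86.8 105.6] rack [-6.1 62.1] yaw -5.36 tilt 0.13 F [ 0.3 -0.3 -0.3] w 0.6 j [ 25.  23. -17.  -0. -50.  59.]
dist 5.2 rows 1
[0.1, 5.1, 0.6] [-0.002, -0.001, 0.001]
```

>>> carry_out:
  commands: [0, 4, 0, 0, 0, 0, 0, 1, 0, 0, 0, 0, 0, 0, 0, 0, 0, 0]

```text
time_s: 25.9
tcp_pos: [0.5578, 0.0809, 0.1061]
ee_rot: [[0.996, -0.094, 0.002], [-0.094, -0.996, 0.002], [0.002, -0.002, -1.0]]
wrist_force: [-0.0, 0.5, -0.3]
gripper_width: 0.006
```

```bash
python3 -c "
from h import *
st();im=shot('scene','s9')
cv2.imwrite('pics/s9c.png',cv2.resize(im[200:340,260:460,::-1],None,fx=4,fy=4,interpolation=2))"
```

```text
t 25.9 tcp [557.8  80.9 106.1] rack [-6.  56.2] yaw -5.41 tilt 0.17 F [-0.   0.5 -0.3] w 0.5 j [ 25.  22. -17.  -0. -50.  60.]
```

View pics/s9c.png

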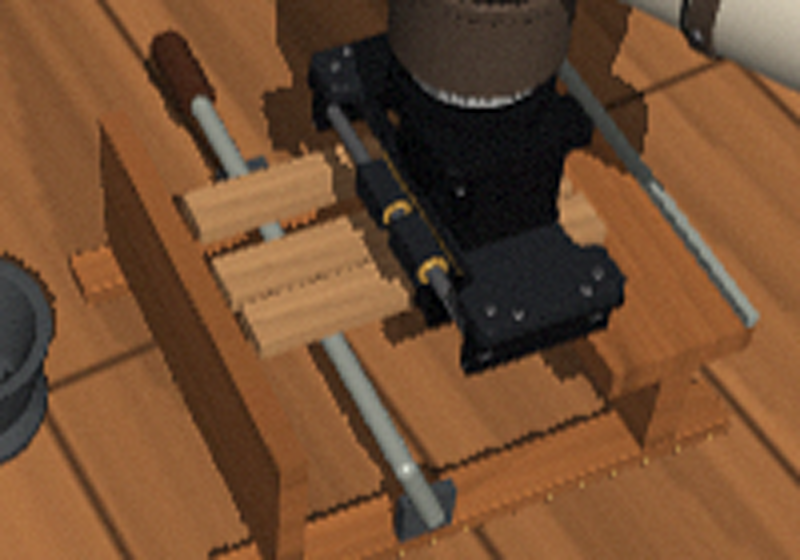

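The left slat now touches the middle one. Now the right-hand slat.

>>> carry_out:
  commands: [0, -5, 0, 0, 0, 0, 0, 0, -40, 0, 0, 0, 0, 30, -10, 0, 0, 0, 0, 60, 0, 0, 0, 0, 0, 50, 0, 0, 0, 0]

```text
time_s: 26.58
tcp_pos: [0.5468, -0.0518, 0.1576]
ee_rot: [[0.996, -0.085, 0.004], [-0.085, -0.996, 0.001], [0.004, -0.001, -1.0]]
wrist_force: [0.5, 0.2, -0.7]
gripper_width: 0.005
```

```bash
python3 -c "
from h import *
plan(rk(-6,-86),.15,-5.4,50)"
```

```text
t 26.57 tcp [546.8 -51.8 157.6] rack [ -4.4 -77. ] yaw -4.88 tilt 0.25 F [ 0.5  0.2 -0.7] w 0.4 j [ 11.  18. -16.  -0. -56.  74.]
dist 11.9 rows 1
[-1.7, 9.0, 7.6] [-0.001, -0.004, 0.009]
```

>>> carry_out:
  commands: [-1, 8, 0, 0, -0.004, 0.009, 0, 2, 15, 0, 0, 0, 0, 0, 18, 0, 0, 0, 0, 0, 15, 0, 0, 0, 0, 0, 3, 0, 0, 0]

```text
time_s: 27.2
tcp_pos: [0.5445, -0.0604, 0.1023]
ee_rot: [[0.996, -0.094, -0.002], [-0.094, -0.996, 0.002], [-0.002, -0.002, -1.0]]
wrist_force: [0.4, -0.0, -0.6]
gripper_width: 0.003
```

```bash
python3 -c "
from h import *
plan(rk(-6,-57),.105,-5.4,50)"
```

```text
t 27.2 tcp [544.5 -60.4 102.3] rack [ -6.  -85.7] yaw -5.42 tilt 0.15 F [ 0.4 -0.  -0.6] w 0.2 j [ 11.  21. -20.  -0. -49.  74.]
dist 28.8 rows 1
[-0.0, -28.7, -2.7] [-0.002, 0.002, -0.0]
```

>>> carry_out:
  commands: [0, -5, -2, 0, 0, 0, 0, -6, 0, 0, 0, 0, 0, -6, 0, 0, 0, 0, 0, -6, 0, 0, 0, 0, 0, -5, 0, 0, 0, 0]

```text
time_s: 27.82
tcp_pos: [0.5483, -0.029, 0.1053]
ee_rot: [[0.996, -0.092, 0.0], [-0.092, -0.996, 0.002], [0.0, -0.002, -1.0]]
wrist_force: [0.1, 0.1, -0.9]
gripper_width: 0.003
```

```bash
python3 -c "
from h import *
st();im=shot('scene','s10')
cv2.imwrite('pics/s10c.png',cv2.resize(im[200:340,260:460,::-1],None,fx=4,fy=4,interpolation=2))"
```

```text
t 27.82 tcp [548.3 -29.  105.3] rack [ -5.2 -54.2] yaw -5.28 tilt 0.12 F [ 0.1  0.1 -0.9] w 0.3 j [ 14.  21. -19.  -0. -49.  71.]
```

View pics/s10c.png

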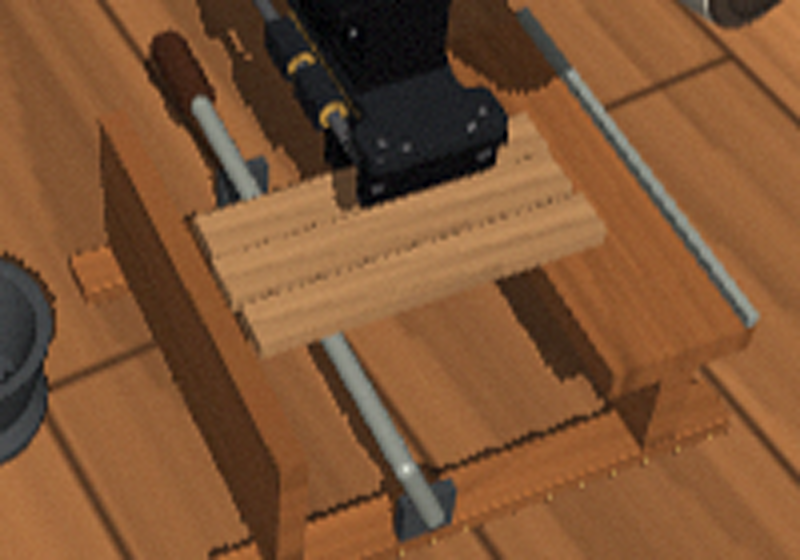

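The slats are touching side by side. Retreating, then checking the straightedge position.

>>> carry_out:
  commands: [0, 5, 0, 0, 0, 0, 0, 0, -40, 0, 0, 0, 0, 0, -60, 0, 0, 0.15, -20, 0, -30, 0, 0, 0.15, -20, 0, 0, 0, 0, 0.15]
  grip: 60

```text
time_s: 28.5
tcp_pos: [0.5099, -0.0229, 0.2388]
ee_rot: [[0.848, -0.53, -0.001], [-0.53, -0.848, 0.002], [-0.002, -0.001, -1.0]]
wrist_force: [1.1, -0.4, -0.8]
gripper_width: 0.486
```

```bash
cat >> h.py <<'E'
def edge(n,z=.026):
    im=capture("top")[:,:,::-1]; cv2.imwrite("pics/"+n+".png",im); hsv=cv2.cvtColor(np.ascontiguousarray(im),cv2.COLOR_BGR2HSV)
    m=((hsv[...,1]<50)&(hsv[...,2]>150)).astype(np.uint8);m=cv2.morphologyEx(m,cv2.MORPH_OPEN,np.ones((7,7)))
    c,_=cv2.findContours(m,cv2.RETR_EXTERNAL,cv2.CHAIN_APPROX_NONE)
    for q in c:
        if cv2.contourArea(q)<300: continue
        w=np.array([onz("top",*p[0],z)[:2] for p in q])*1e3
        r=cv2.minAreaRect(w.astype(np.float32)); bx=cv2.boxPoints(r);e=[bx[1]-bx[0],bx[2]-bx[1]];L=max(e,key=np.linalg.norm)
        print(np.round(r[0],1),np.round(r[1],1),"ang",round(np.degrees(np.arctan2(L[1],L[0]))%180,1),"px",q[:,0].mean(0).round())
E
python3 -c "
from h import *
edge('t11');plan(np.array([.6128,.3017]),.2,-93.3)"
```

```text
[377.3 320.1] [511.  249.8] ang 1.6 px [167. 333.]
[559.6 106.4] [152.1 161.8] ang 104.7 px [268. 258.]
t 28.55 tcp [507.1 -22.5 238. ] rack [-46.7 -51.6] yaw -32.19 tilt 0.28 F [-3.4  0.5 -0.6] w 46.3 j [ 16.  10. -14.  -0. -66.  42.]
dist 343.1 rows 7
[-11.9, -47.2, 5.5] [0.0, 0.001, 0.152]
[-18.9, -44.9, 5.5] [0.0, 0.001, 0.152]
[-25.5, -41.5, 5.5] [0.0, 0.001, 0.152]
[-31.5, -37.1, 5.5] [0.0, 0.001, 0.152]
[-36.8, -31.9, 5.5] [0.0, 0.001, 0.152]
```

View pics/t11.png

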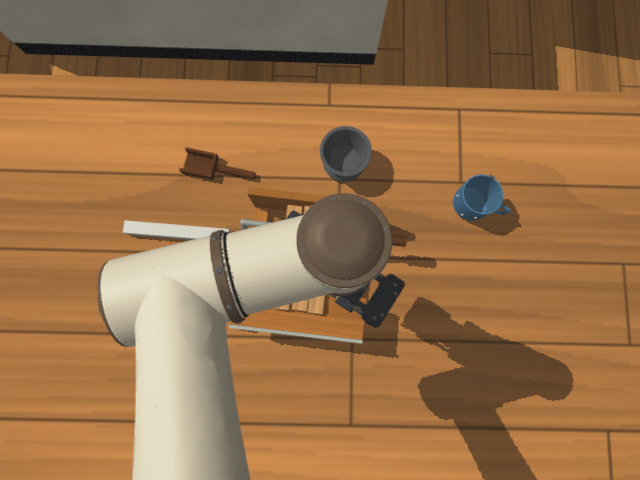

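>>> carry_out:
  commands: [-12, -47, 0, 0, 0, 0.155, -19, -45, 0, 0, 0, 0.155, -25, -42, 0, 0, 0, 0.155, -31, -37, 0, 0, 0, 0.155, -37, -32, 0, 0, 0, 0.155]

```text
time_s: 29.18
tcp_pos: [0.5881, 0.2088, 0.2389]
ee_rot: [[0.206, -0.978, -0.003], [-0.978, -0.206, 0.002], [-0.003, 0.003, -1.0]]
wrist_force: [0.1, -0.2, 0.6]
gripper_width: 0.689
```

```bash
python3 -c "
from h import *
plan(np.array([.6128,.3017]),.15,-93.3)"
```

```text
t 29.18 tcp [588.1 208.8 238.9] rack [ 12.1 186.3] yaw -78.09 tilt 0.23 F [ 0.1 -0.2  0.6] w 60.0 j [ 34.  21.   2.  -0. -71. -22.]
dist 131.0 rows 3
[-28.5, -14.5, 29.7] [0.001, 0.001, 0.089]
[-29.7, -11.9, 29.7] [0.001, 0.001, 0.089]
[-30.7, -9.2, 29.6] [0.001, 0.001, 0.089]
```

>>> carry_out:
  commands: [-28, -15, 0, 0, 0, 0.09, -30, -12, 30, 0, 0, 0.09, -30, -9, 35, 0, 0, 0.09, 0, 0, 30, 0, 0, 0, 0, 0, 20, 0, 0, 0]

```text
time_s: 29.8
tcp_pos: [0.617, 0.3062, 0.1187]
ee_rot: [[-0.063, -0.998, -0.002], [-0.998, 0.063, 0.003], [-0.002, 0.002, -1.0]]
wrist_force: [0.6, -0.0, -0.0]
gripper_width: 0.692
```

```bash
python3 -c "
from h import *
edge('t12')
plan(np.array([.6128,.3017]),.05,-93.3,30)"
```

```text
[611.1 274.8] [123.1  26. ] ang 86.6 px [188. 232.]
[677.2 647.4] [101.2 116.5] ang 128.5 px [ 17. 200.]
t 29.85 tcp [615.5 305.3 115.4] rack [ 30.3 285. ] yaw -93.67 tilt 0.4 F [-0.9  0.3 -3.2] w 60.4 j [ 40.  33.   3.  -0. -60. -43.]
dist 65.6 rows 3
[1.3, 0.7, 21.8] [0.002, -0.0, -0.002]
[1.3, 0.7, 21.8] [0.002, -0.0, -0.002]
[1.3, 0.8, 21.8] [0.002, -0.0, -0.002]
```

View pics/t12.png

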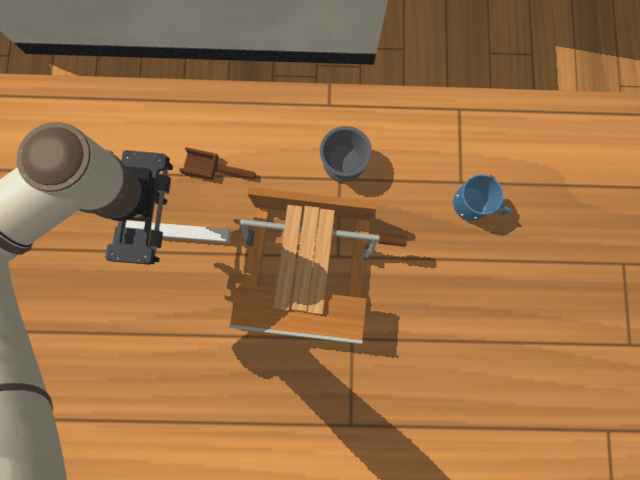

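The straightedge hasn't moved. Descending to it.

>>> carry_out:
  commands: [3, 2, 20, 0.003, 0, -0.005, 1, 1, 25, 0, 0, 0, 0, 0, 25, 0, 0, 0, 0, 0, 18, 0, 0, 0]

```text
time_s: 30.35
tcp_pos: [0.6143, 0.3003, 0.0263]
ee_rot: [[-0.056, -0.998, -0.001], [-0.998, 0.056, 0.001], [-0.001, 0.001, -1.0]]
wrist_force: [0.6, 0.6, 0.1]
gripper_width: 0.693
```

```bash
python3 -c "
from h import *
plan(np.array([.6128,.3017]),.015,-93.3,30)"
```

```text
t 30.35 tcp [614.3 300.3  26.3] rack [ 29.6 279.9] yaw -93.2 tilt 0.08 F [0.6 0.6 0.1] w 60.3 j [ 40.  38.  -3.  -0. -49. -43.]
dist 11.5 rows 1
[-1.3, 1.5, 11.3] [0.001, 0.001, 0.002]
```

>>> carry_out:
  commands: [-1, 2, 9, 0, 0, 0, 0, 0, 1, 0, 0, 0]

```text
time_s: 30.6
tcp_pos: [0.6123, 0.3008, 0.015]
ee_rot: [[-0.056, -0.998, -0.003], [-0.998, 0.056, -0.001], [0.001, 0.003, -1.0]]
wrist_force: [-0.0, 0.1, 0.4]
gripper_width: 0.689
```

>>> carry_out:
  commands: [0, 0, 0, 0, 0, 0, 0, 0, 0, 0, 0, 0, 0, 0, 0, 0, 0, 0, 0, 0, 0, 0, 0, 0]
  grip: 12

```text
time_s: 31.1
tcp_pos: [0.6137, 0.302, 0.018]
ee_rot: [[-0.055, -0.999, 0.002], [-0.999, 0.055, 0.002], [-0.002, -0.001, -1.0]]
wrist_force: [-0.4, 1.0, -0.3]
gripper_width: 0.319
```

```bash
python3 -c "
from h import *
st()"
```

```text
t 31.1 tcp [613.7 302.   18. ] rack [ 28.9 281.5] yaw -93.13 tilt 0.15 F [-0.4  1.  -0.3] w 27.7 j [ 40.  38.  -3.  -0. -48. -43.]
```

>>> carry_out:
  commands: [0, 0, 0, 0, 0, 0, 0, 0, 5, 0, 0, 0, 0, 0, 1, 0, 0, 0]
  grip: 45

```text
time_s: 31.48
tcp_pos: [0.6138, 0.302, 0.0118]
ee_rot: [[-0.055, -0.998, 0.002], [-0.998, 0.055, 0.003], [-0.003, -0.002, -1.0]]
wrist_force: [-0.1, -0.1, 0.2]
gripper_width: 0.501
```

>>> carry_out:
  commands: [0, 0, 0, 0, 0, 0, 0, 0, 0, 0, 0, 0, 0, 0, 0, 0, 0, 0, 0, 0, 0, 0, 0, 0]
  grip: 12

```text
time_s: 31.98
tcp_pos: [0.6135, 0.3019, 0.0114]
ee_rot: [[-0.055, -0.998, 0.001], [-0.998, 0.055, 0.002], [-0.002, -0.001, -1.0]]
wrist_force: [-0.6, -0.7, -0.4]
gripper_width: 0.297
```

```bash
python3 -c "
from h import *
plan(np.array([.6128,.3017]),.18,-93.3,50)"
```

```text
t 31.98 tcp [613.5 301.9  11.4] rack [ 28.7 281.5] yaw -93.14 tilt 0.13 F [-0.6 -0.7 -0.4] w 25.9 j [ 40.  39.  -4.  -0. -48. -43.]
dist 168.6 rows 4
[-0.0, 0.1, -42.1] [-0.0, 0.001, 0.001]
[0.0, 0.1, -42.1] [-0.0, 0.001, 0.001]
[0.0, 0.2, -42.1] [-0.0, 0.001, 0.001]
[0.0, 0.2, -42.1] [-0.0, 0.001, 0.001]
```

>>> carry_out:
  commands: [0, 0, 0, 0, 0, 0, 0, 0, -4, 0, 0, 0, 0, 0, 0, 0, 0, 0]
  grip: 45

```text
time_s: 32.35
tcp_pos: [0.6139, 0.3021, 0.016]
ee_rot: [[-0.055, -0.999, 0.002], [-0.999, 0.055, 0.002], [-0.002, -0.002, -1.0]]
wrist_force: [0.6, 0.6, 0.6]
gripper_width: 0.494
```

>>> carry_out:
  commands: [0, 0, 0, 0, 0, 0, 0, 0, 0, 0, 0, 0, 0, 0, 0, 0, 0, 0, 0, 0, 0, 0, 0, 0]
  grip: 12

```text
time_s: 32.85
tcp_pos: [0.6138, 0.302, 0.0161]
ee_rot: [[-0.055, -0.999, 0.002], [-0.999, 0.055, 0.002], [-0.002, -0.002, -1.0]]
wrist_force: [-0.0, -0.4, 0.5]
gripper_width: 0.295
```

>>> carry_out:
  commands: [0, 0, -25, 0, 0, 0, 0, 0, -40, 0, 0, 0, 0, 0, -45, 0, 0, 0, 0, 0, -45, 0, 0, 0, 0, 20, -20, 0, 0, 0]

```text
time_s: 33.48
tcp_pos: [0.5907, 0.3007, 0.1877]
ee_rot: [[-0.058, -0.998, -0.012], [-0.998, 0.058, -0.005], [0.006, 0.012, -1.0]]
wrist_force: [-0.2, -0.3, -2.5]
gripper_width: 0.297
```

```bash
python3 -c "
from h import *
im=cv2.imread('pics/t12.png');cv2.imwrite('pics/t12c.png',cv2.resize(im[190:350,220:390],None,fx=3.5,fy=3.5,interpolation=2))
plan(rk(-124,0),.17,-95.4,50)"
```

```text
t 33.48 tcp [590.7 300.7 187.7] rack [  6.1 278.1] yaw -93.32 tilt 0.78 F [-0.2 -0.3 -2.5] w 25.9 j [ 41.  27.   4.  -0. -67. -44.]
dist 307.5 rows 7
[39.0, 20.0, 3.0] [0.002, -0.001, 0.005]
[39.1, 19.8, 2.9] [0.002, -0.001, 0.005]
[39.2, 19.6, 2.9] [0.002, -0.001, 0.005]
[39.3, 19.4, 2.8] [0.002, -0.001, 0.005]
[39.4, 19.2, 2.7] [0.002, -0.001, 0.005]
```

View pics/t12c.png

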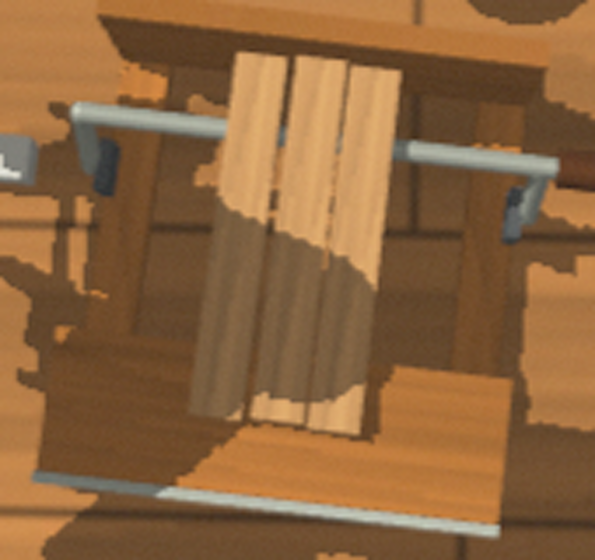

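```bash
python3 -c "
from h import *
for u,v in [(190,412),(240,418),(249,418),(303,426),(308,428),(359,436),(237,52),(285,57),(296,58),(346,64),(352,66),(402,71)]:
    print((u,v),unrk(onz('top',220+u/3.5-.36,190+v/3.5-.36,.114)).round(1))"
```

```text
(190, 412) [-106.9   46.2]
(240, 418) [-106.9   19.3]
(249, 418) [-106.4   14.5]
(303, 426) [-107.2  -14.6]
(308, 428) [-108.   -17.4]
(359, 436) [-109.  -45.]
(237, 52) [91.7 46.8]
(285, 57) [92. 20.]
(296, 58) [92.2 13.9]
(346, 64) [ 92.1 -14. ]
(352, 66) [ 91.4 -17.4]
(402, 71) [ 91.9 -45.2]
```

>>> carry_out:
  commands: [42, 22, 0, 0.003, 0, 0.006, 42, 21, 0, 0.002, 0, 0.006, 42, 21, 0, 0, 0, 0.006, 42, 21, 0, 0, 0, 0.006, 42, 21, 0, 0, 0, 0.006]

```text
time_s: 34.1
tcp_pos: [0.4648, 0.0952, 0.1876]
ee_rot: [[-0.086, -0.996, -0.01], [-0.996, 0.086, -0.004], [0.005, 0.01, -1.0]]
wrist_force: [0.7, -0.6, -2.5]
gripper_width: 0.299
```

```bash
python3 -c "
from h import *
plan(rk(-127,0),.15,-95.4,50)"
```

```text
t 34.1 tcp [464.8  95.2 187.6] rack [-99.9  61.7] yaw -94.92 tilt 0.63 F [ 0.7 -0.6 -2.5] w 26.0 j [ 31.   9. -23.  -0. -59. -36.]
dist 77.2 rows 2
[30.6, 13.6, 19.1] [0.005, -0.003, 0.004]
[30.7, 13.6, 19.0] [0.005, -0.003, 0.004]
```

>>> carry_out:
  commands: [30, 14, 0, 0.005, -0.003, 0.005, 25, 10, 0, 0.003, 0, 0.003, 3, 3, 10, 0, 0, 0, 0, 0, 15, 0, 0, 0, 0, 0, 8, 0, 0, 0]

```text
time_s: 34.72
tcp_pos: [0.4272, 0.0357, 0.1521]
ee_rot: [[-0.098, -0.995, -0.005], [-0.995, 0.098, -0.001], [0.002, 0.005, -1.0]]
wrist_force: [-0.5, -0.5, -2.1]
gripper_width: 0.297
```

```bash
python3 -c "
from h import *
plan(rk(-127,0),.12,-95.4,50)
im=shot('scene','s13')
cv2.imwrite('pics/s13c.png',cv2.resize(im[170:320,270:470,::-1],None,fx=4,fy=4,interpolation=2))"
```

```text
t 34.73 tcp [427.2  35.7 152.1] rack [-131.8   -1.1] yaw -95.64 tilt 0.31 F [-0.5 -0.5 -2.1] w 25.8 j [ 27.   7. -31.  -0. -52. -32.]
dist 32.5 rows 1
[-1.2, -5.0, 32.1] [0.005, -0.002, -0.004]
```

View pics/s13c.png

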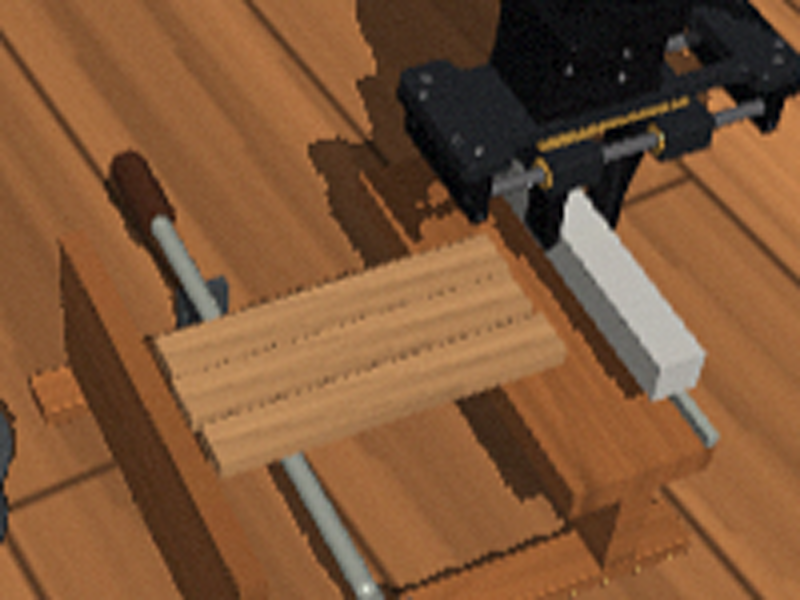

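The straightedge is held level and parallel above the ledge. Lowering onto it.

>>> carry_out:
  commands: [-1, -5, 8, 0.005, 0, -0.004, 0, 0, 12, 0, 0, 0, 0, 0, 7, 0, 0, 0, 0, 0, 2, 0, 0, 0]

```text
time_s: 35.28
tcp_pos: [0.433, 0.0371, 0.12]
ee_rot: [[-0.093, -0.996, -0.002], [-0.996, 0.093, -0.002], [0.002, 0.001, -1.0]]
wrist_force: [0.1, 0.1, -2.1]
gripper_width: 0.291
```

```bash
python3 -c "
from h import *
plan(rk(-127,0),.118,-95.4,50)"
```

```text
t 35.27 tcp [433.   37.1 120. ] rack [-126.1    0.8] yaw -95.32 tilt 0.16 F [ 0.1  0.1 -2.1] w 25.3 j [ 27.  10. -33.   0. -47. -32.]
dist 2.4 rows 1
[0.8, 0.9, 2.0] [0.001, -0.002, 0.001]
```

>>> carry_out:
  commands: [0, 0, 1.5, 0, 0, 0, 0, 0, 1, 0, 0, 0]

```text
time_s: 35.52
tcp_pos: [0.4332, 0.0371, 0.1184]
ee_rot: [[-0.092, -0.996, -0.001], [-0.996, 0.092, -0.003], [0.003, 0.001, -1.0]]
wrist_force: [-5.5, 0.6, 9.7]
gripper_width: 0.295
```

>>> carry_out:
  commands: [0, 0, 1, 0, 0, 0, 0, 0, 0, 0, 0, 0]

```text
time_s: 35.78
tcp_pos: [0.4334, 0.0372, 0.1188]
ee_rot: [[-0.092, -0.996, 0.0], [-0.996, 0.092, -0.002], [0.002, -0.001, -1.0]]
wrist_force: [0.0, -0.9, -3.3]
gripper_width: 0.293
```

On the ledge. Now sliding the straightedge towards the slats.

>>> carry_out:
  commands: [0, -3, 0, 0, 0, 0, 0, -3, 0, 0, 0, 0, 0, -3, 0, 0, 0, 0]

```text
time_s: 36.15
tcp_pos: [0.4422, 0.0362, 0.1185]
ee_rot: [[-0.092, -0.996, -0.001], [-0.996, 0.092, -0.002], [0.002, 0.001, -1.0]]
wrist_force: [-2.3, 0.5, -0.7]
gripper_width: 0.294
```

```bash
python3 -c "
from h import *
st()"
```

```text
t 36.15 tcp [442.2  36.2 118.5] rack [-116.9    0.8] yaw -95.29 tilt 0.13 F [-2.3  0.5 -0.7] w 25.6 j [ 26.  11. -32.   0. -47. -31.]
```

>>> carry_out:
  commands: [0, -2, 0, 0, 0, 0, 0, -1.5, 0, 0, 0, 0]

```text
time_s: 36.4
tcp_pos: [0.4453, 0.0356, 0.1185]
ee_rot: [[-0.092, -0.996, -0.003], [-0.996, 0.092, -0.003], [0.003, 0.003, -1.0]]
wrist_force: [-2.7, 0.4, -0.1]
gripper_width: 0.295
```

>>> carry_out:
  commands: [0, -1.5, 0, 0, 0, 0, 0, -1, 0, 0, 0, 0]

```text
time_s: 36.65
tcp_pos: [0.4465, 0.0354, 0.1185]
ee_rot: [[-0.093, -0.996, -0.006], [-0.996, 0.093, -0.003], [0.003, 0.006, -1.0]]
wrist_force: [-7.7, 3.0, 5.6]
gripper_width: 0.294
```

```bash
python3 -c "
from h import *
st()"
```

```text
t 36.65 tcp [446.5  35.4 118.5] rack [-112.5    0.4] yaw -95.34 tilt 0.39 F [-7.7  3.   5.6] w 25.6 j [ 25.  12. -32.  -0. -47. -31.]
```

>>> carry_out:
  commands: [0, -2, 0, 0, 0, 0, 0, -2, 0, 0, 0, 0]

```text
time_s: 36.9
tcp_pos: [0.4466, 0.0353, 0.1186]
ee_rot: [[-0.094, -0.995, -0.015], [-0.996, 0.094, -0.002], [0.004, 0.014, -1.0]]
wrist_force: [-9.7, 4.5, 6.6]
gripper_width: 0.296
```

```bash
python3 -c "
from h import *
st();im=shot('scene','s14')
cv2.imwrite('pics/s14c.png',cv2.resize(im[170:320,270:470,::-1],None,fx=4,fy=4,interpolation=2))"
```

```text
t 36.9 tcp [446.6  35.3 118.6] rack [-112.4    0.4] yaw -95.4 tilt 0.85 F [-9.7  4.5  6.6] w 25.8 j [ 25.  12. -31.  -0. -48. -30.]
```

View pics/s14c.png

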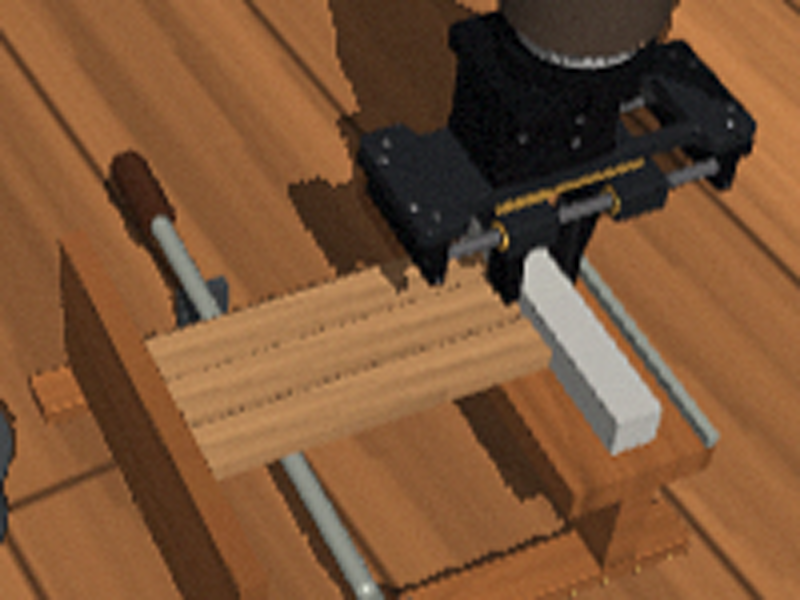

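>>> carry_out:
  commands: [0, 0, 0, 0, 0, 0, 0, 0, 0, 0, 0, 0, 0, 0, 0, 0, 0, 0, 0, 0, -20, 0, 0, 0, 0, 0, -45, 0, 0, 0]
  grip: 40

```text
time_s: 37.58
tcp_pos: [0.4488, 0.0354, 0.1832]
ee_rot: [[-0.093, -0.996, -0.015], [-0.996, 0.093, -0.004], [0.005, 0.014, -1.0]]
wrist_force: [0.8, -0.7, 0.6]
gripper_width: 0.459
```

>>> carry_out:
  commands: [0, 0, -60, 0, 0, 0, -30, 0, -40, 0, 0, 0, -60, 0, 0, 0, 0, 0, -60, 0, 0, 0, 0, 0, -60, 0, 0, 0, 0, 0]

```text
time_s: 38.2
tcp_pos: [0.4746, 0.2481, 0.2929]
ee_rot: [[-0.101, -0.995, 0.001], [-0.995, 0.101, 0.003], [-0.003, -0.001, -1.0]]
wrist_force: [0.5, -0.7, 1.0]
gripper_width: 0.457
```

```bash
python3 -c "
from h import *
st();im=shot('top','t15')
cv2.imwrite('pics/t15c.png',cv2.resize(im[190:350,220:390,::-1],None,fx=3.5,fy=3.5,interpolation=2))
im=shot('scene','s15')"
```

```text
t 38.2 tcp [474.6 248.1 292.9] rack [-104.5  214.9] yaw -95.79 tilt 0.2 F [ 0.5 -0.7  1. ] w 39.8 j [ 45.  11.  -5.  -0. -74. -51.]
```

View pics/t15.png

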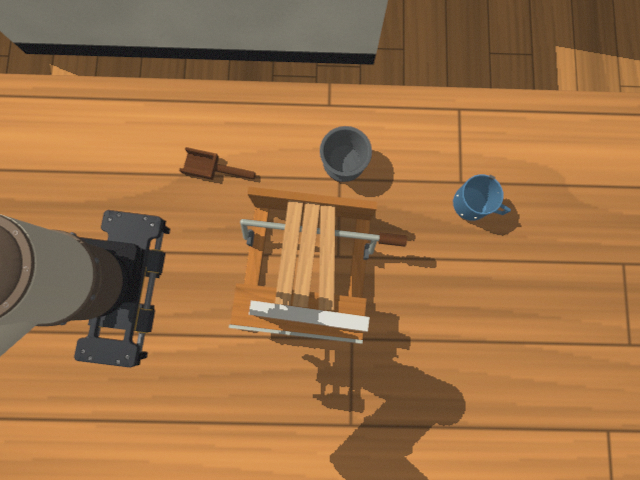

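View pics/t15c.png

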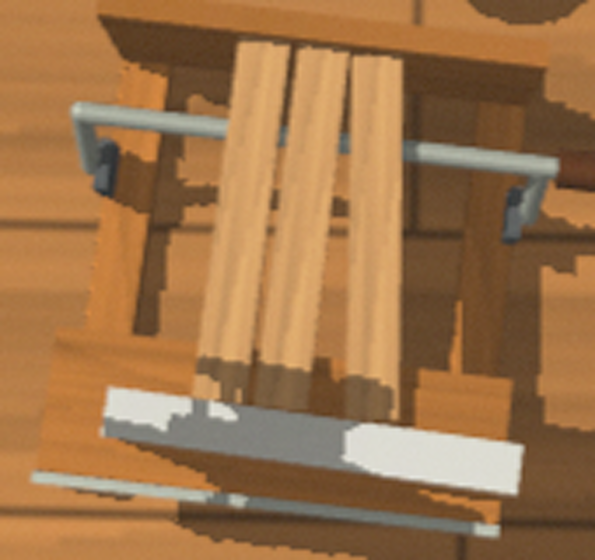

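After I released it, the straightedge was knocked sideways towards −y, and the right-hand slat skewed with it. Measuring how far.

```bash
python3 -c "
from h import *
f=lambda u,v,z:unrk(onz('top',220+u/3.5-.36,190+v/3.5-.36,z)).round(1)
for u,v in [(108,386),(523,446),(519,495),(103,424)]: print('edge',f(u,v,.128))
for u,v in [(195,397),(238,404),(254,406),(305,410),(345,416),(397,421),(240,41),(292,45),(296,47),(348,52),(352,54),(402,59)]: print((u,v),f(u,v,.114))"
```

```text
edge [-98.4  89.5]
edge [-104.2 -131.1]
edge [-129.6 -131.6]
edge [-118.3   89.3]
(195, 397) [-98.7  44.6]
(238, 404) [-99.7  21.3]
(254, 406) [-99.8  12.7]
(305, 410) [-98.7 -14.6]
(345, 416) [-99.4 -36.3]
(397, 421) [-98.8 -64.2]
(240, 41) [98.1 45.9]
(292, 45) [99.3 17. ]
(296, 47) [98.4 14.7]
(348, 52) [ 99.  -14.3]
(352, 54) [ 98.2 -16.6]
(402, 59) [ 98.7 -44.5]
```

View pics/s15.png

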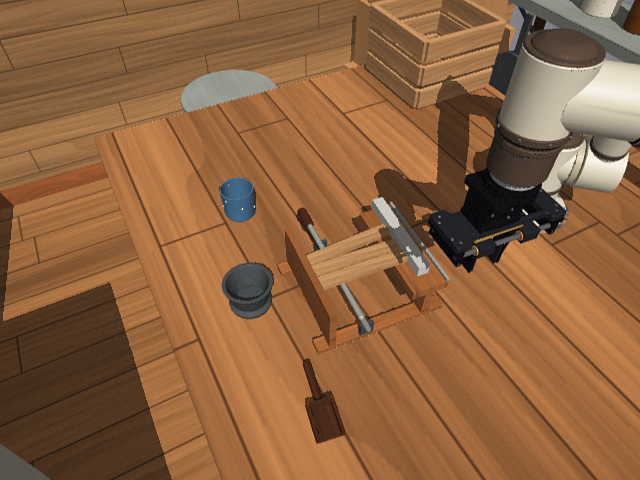

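```bash
python3 -c "
from h import *
plan(rk(-72,-82),.2,-95.4,60)"
```

```text
t 38.3 tcp [474.9 251.  291.2] rack [-104.5  217.7] yaw -95.51 tilt 0.15 F [-0.2 -0.2  0.2] w 40.1 j [ 45.  11.  -5.  -0. -74. -51.]
dist 315.0 rows 6
[50.0, -5.5, 15.1] [0.0, 0.0, -0.0]
[50.0, -5.5, 15.1] [0.0, 0.0, -0.0]
[50.0, -5.5, 15.1] [0.0, 0.0, -0.0]
[50.0, -5.5, 15.1] [0.0, 0.0, -0.0]
[50.0, -5.5, 15.2] [0.0, 0.0, -0.0]
```

>>> carry_out:
  commands: [54, -6, 10, 0, 0, 0, 54, -6, 15, 0, 0, 0, 54, -6, 15, 0, 0, 0, 54, -6, 15, 0, 0, 0, 54, -6, 15, 0, 0, 0]
  grip: 0

```text
time_s: 38.92
tcp_pos: [0.4825, -0.0237, 0.2192]
ee_rot: [[-0.086, -0.996, 0.007], [-0.996, 0.086, 0.004], [-0.004, -0.007, -1.0]]
wrist_force: [0.5, 0.1, -0.1]
gripper_width: 0.026
```

>>> carry_out:
  commands: [25, -3, 10, 0, 0, 0, 0, 0, 5, 0, 0, 0]

```text
time_s: 39.17
tcp_pos: [0.4826, -0.0535, 0.203]
ee_rot: [[-0.093, -0.996, 0.006], [-0.996, 0.093, 0.003], [-0.003, -0.006, -1.0]]
wrist_force: [-0.4, 0.1, -0.0]
gripper_width: 0.0
```

```bash
python3 -c "
from h import *
plan(rk(-72,-82),.107,-95.4,60)"
```

```text
t 39.17 tcp [482.6 -53.5 203. ] rack [-68.3 -84.7] yaw -95.32 tilt 0.39 F [-0.4  0.1 -0. ] w 0.0 j [ 13.   9. -20.  -0. -60. -18.]
dist 96.1 rows 2
[-1.2, 2.1, 48.0] [-0.003, 0.002, 0.001]
[-1.3, 2.0, 48.0] [-0.003, 0.002, 0.001]
```

>>> carry_out:
  commands: [0, 3, 25, -0.004, 0.002, 0, 0, 0, 30, 0, 0, 0, 0, 0, 25, 0, 0, 0, 0, 0, 12, 0, 0, 0, 0, 0, 2, 0, 0, 0]

```text
time_s: 39.8
tcp_pos: [0.4828, -0.0511, 0.1083]
ee_rot: [[-0.091, -0.996, 0.009], [-0.996, 0.091, 0.002], [-0.002, -0.009, -1.0]]
wrist_force: [0.0, 0.2, 0.6]
gripper_width: 0.006
```

```bash
python3 -c "
from h import *
plan(rk(-72,-54),.107,-95.4,60)"
```

```text
t 39.8 tcp [482.8 -51.1 108.3] rack [-68.3 -82.3] yaw -95.19 tilt 0.53 F [0.  0.2 0.6] w 0.6 j [ 13.  15. -28.   0. -46. -18.]
dist 28.6 rows 1
[-28.3, 3.6, 1.4] [-0.009, 0.002, 0.004]
```

>>> carry_out:
  commands: [-7, 1, 1, -0.008, 0, 0, -7, 0, 0, 0, 0, 0, -6, 0, 0, 0, 0, 0, -5, 0, 0, 0, 0, 0]

```text
time_s: 40.3
tcp_pos: [0.4861, -0.0239, 0.1099]
ee_rot: [[-0.09, -0.996, 0.006], [-0.996, 0.09, 0.003], [-0.004, -0.006, -1.0]]
wrist_force: [-0.7, -0.4, 0.1]
gripper_width: 0.006
```

```bash
python3 -c "
from h import *
st();im=shot('scene','s16')
cv2.imwrite('pics/s16c.png',cv2.resize(im[170:320,270:470,::-1],None,fx=4,fy=4,interpolation=2))"
```

```text
t 40.3 tcp [486.1 -23.9 109.9] rack [-67.6 -54.8] yaw -95.14 tilt 0.39 F [-0.7 -0.4  0.1] w 0.5 j [ 16.  15. -28.  -0. -46. -21.]
```

View pics/s16c.png

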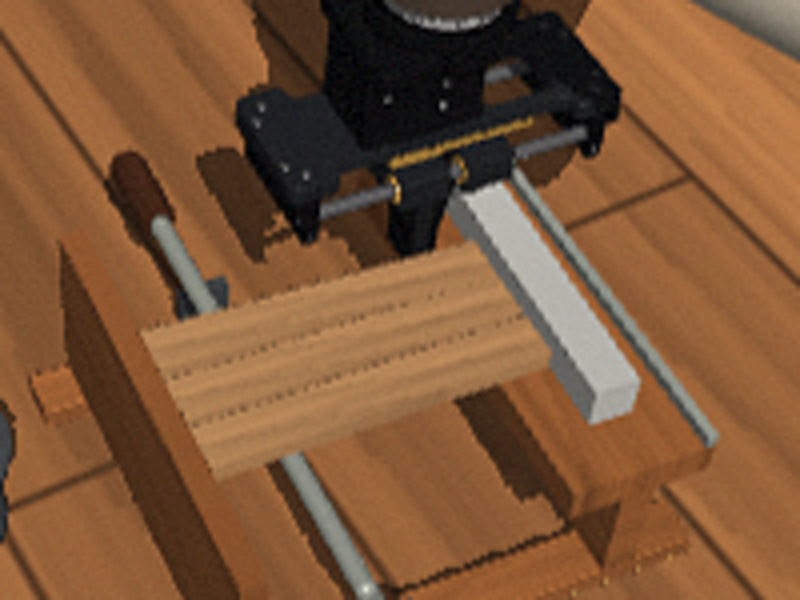

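>>> carry_out:
  commands: [5, 0, 0, 0, 0, 0, 0, -30, 1, 0, 0, 0, 0, -32, 1, 0, 0, 0, 0, 0, 0, 0, 0, 0]

```text
time_s: 40.85
tcp_pos: [0.5488, -0.0351, 0.1086]
ee_rot: [[-0.089, -0.996, 0.007], [-0.996, 0.089, 0.003], [-0.004, -0.007, -1.0]]
wrist_force: [-1.0, 0.3, -0.8]
gripper_width: 0.005
```

```bash
python3 -c "
from h import *
plan(rk(-4,-51.8),.107,-95.4,60)"
```

```text
t 40.85 tcp [548.8 -35.1 108.6] rack [ -4.1 -60.1] yaw -95.1 tilt 0.44 F [-1.   0.3 -0.8] w 0.5 j [ 13.  21. -19.  -0. -49. -18.]
dist 8.5 rows 1
[-8.3, -0.1, 1.6] [-0.007, 0.004, 0.005]
```

>>> carry_out:
  commands: [-4, 0, 1, -0.007, 0.004, 0.005, -3, 0, 0, 0, 0, 0, -2, 0, 0, 0, 0, 0, 0, 0, 0, 0, 0, 0]

```text
time_s: 41.35
tcp_pos: [0.5471, -0.0261, 0.1074]
ee_rot: [[-0.095, -0.995, -0.003], [-0.995, 0.095, -0.0], [0.001, 0.003, -1.0]]
wrist_force: [-0.1, 0.5, -0.3]
gripper_width: -0.001
```

```bash
python3 -c "
from h import *
st();im=shot('scene','s17')
cv2.imwrite('pics/s17c.png',cv2.resize(im[170:320,270:470,::-1],None,fx=4,fy=4,interpolation=2))"
```

```text
t 41.35 tcp [547.1 -26.1 107.4] rack [ -6.6 -51.4] yaw -95.45 tilt 0.18 F [-0.1  0.5 -0.3] w -0.0 j [ 14.  21. -19.  -0. -50. -20.]
```

View pics/s17c.png

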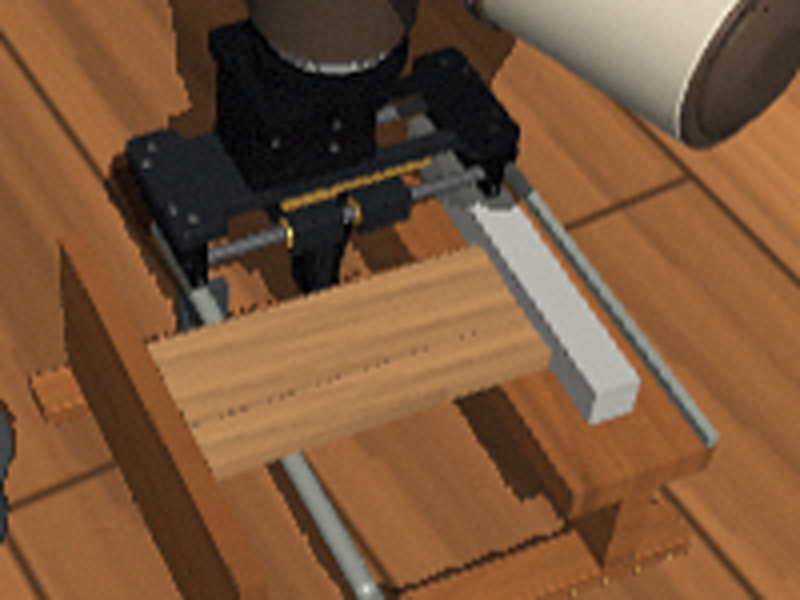

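The right pair is closed, leaving the left gap. Crossing over to push from the left.

>>> carry_out:
  commands: [6, 0, 0, 0, 0, 0, 0, 0, -40, 0, 0, 0, -40, 0, -10, 0, 0, 0, -55, 0, 0, 0, 0, 0, -40, 0, 0, 0, 0, 0]

```text
time_s: 42.02
tcp_pos: [0.5594, 0.1017, 0.1594]
ee_rot: [[-0.101, -0.995, -0.003], [-0.995, 0.101, 0.001], [-0.001, 0.003, -1.0]]
wrist_force: [1.1, -0.4, -1.0]
gripper_width: 0.006
```

```bash
python3 -c "
from h import *
plan(rk(-4,68),.107,-95.4,60)"
```

```text
t 42.02 tcp [559.4 101.7 159.4] rack [-6.3 77.1] yaw -95.82 tilt 0.19 F [ 1.1 -0.4 -1. ] w 0.5 j [ 27.  20. -13.  -0. -58. -32.]
dist 53.2 rows 1
[9.1, -2.6, 52.4] [0.003, 0.001, -0.007]
```

>>> carry_out:
  commands: [3, -2, 15, 0.003, 0, -0.007, 0, 0, 18, 0, 0, 0, 0, 0, 14, 0, 0, 0, 0, 0, 4, 0, 0, 0, 5, 0, 0, 0, 0, 0]

```text
time_s: 42.65
tcp_pos: [0.5602, 0.0929, 0.1056]
ee_rot: [[-0.092, -0.996, -0.001], [-0.996, 0.092, 0.0], [-0.0, 0.001, -1.0]]
wrist_force: [0.3, 0.2, 0.4]
gripper_width: 0.004
```

```bash
python3 -c "
from h import *
plan(rk(-4,51.5),.107,-95.4,60)"
```

```text
t 42.65 tcp [560.2  92.9 105.6] rack [-4.7 68.3] yaw -95.29 tilt 0.07 F [0.3 0.2 0.4] w 0.3 j [ 26.  23. -17.  -0. -51. -31.]
dist 16.9 rows 1
[16.8, -0.7, -1.4] [0.001, 0.0, 0.002]
```

>>> carry_out:
  commands: [5, 0, 0, 0, 0, 0, 4, 0, 0, 0, 0, 0, 4, 0, 0, 0, 0, 0, 2, 0, 0, 0, 0, 0, 1, 0, 0, 0, 0, 0]

```text
time_s: 43.28
tcp_pos: [0.5594, 0.0756, 0.1072]
ee_rot: [[-0.094, -0.996, 0.002], [-0.996, 0.094, 0.002], [-0.002, -0.002, -1.0]]
wrist_force: [-0.4, 0.9, -1.4]
gripper_width: 0.007
```

```bash
python3 -c "
from h import *
st();im=shot('scene','s18')
cv2.imwrite('pics/s18c.png',cv2.resize(im[170:320,270:470,::-1],None,fx=4,fy=4,interpolation=2))"
```

```text
t 43.27 tcp [559.4  75.6 107.2] rack [-3.9 51. ] yaw -95.37 tilt 0.16 F [-0.4  0.9 -1.4] w 0.6 j [ 24.  22. -17.  -0. -50. -29.]
```

View pics/s18c.png

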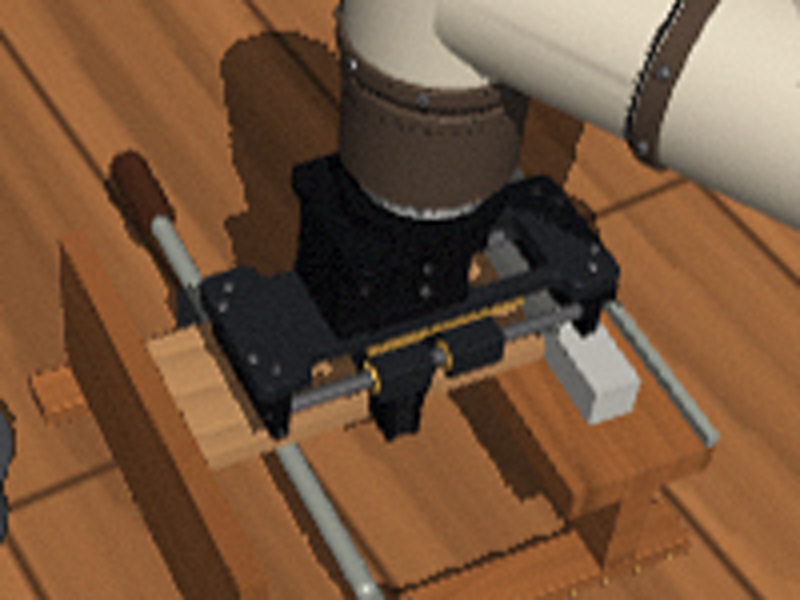

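>>> carry_out:
  commands: [-6, 0, 0, 0, 0, 0, 0, 0, -40, 0, 0, 0, -40, 0, -60, 0, 0, 0, -60, 0, -30, 0, 0, 0, -60, 0, 0, 0, 0, 0]
  grip: 50

```text
time_s: 43.95
tcp_pos: [0.575, 0.2348, 0.2341]
ee_rot: [[-0.099, -0.995, 0.001], [-0.995, 0.099, 0.001], [-0.002, -0.001, -1.0]]
wrist_force: [0.8, 0.1, 0.3]
gripper_width: 0.493
```

```bash
python3 -c "
from h import *
st();im=shot('top','t19')
cv2.imwrite('pics/t19c.png',cv2.resize(im[190:350,220:390,::-1],None,fx=3.5,fy=3.5,interpolation=2))"
```

```text
t 43.95 tcp [575.  234.8 234.1] rack [ -3.4 211.1] yaw -95.67 tilt 0.11 F [0.8 0.1 0.3] w 42.9 j [ 37.  21.   1.  -0. -70. -43.]
```

View pics/t19c.png

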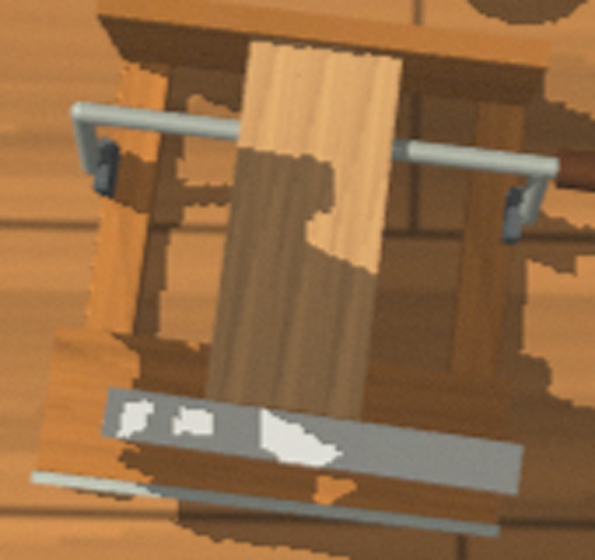

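The slats are now flush together. I'll measure the straightedge and slat ends.

```bash
python3 -c "
from h import *
f=lambda u,v,z:unrk(onz('top',220+u/3.5-.36,190+v/3.5-.36,z)).round(1)
P=[f(u,v,.128) for u,v in [(109,387),(523,446),(518,494),(103,437)]]; print(P,np.mean(P,0))
for u,v in [(206,401),(358,420),(251,41),(402,58)]: print((u,v),f(u,v,.114))
plan(rk(-114,-21),.2,-95.4,60)"
```

```text
[array([-98.9,  88.9]), array([-104.2, -131.1]), array([-129.1, -131. ]), array([-125. ,   88.3])] [-114.3    -21.225]
(206, 401) [-100.1   38.5]
(358, 420) [-100.7  -43.4]
(251, 41) [98.8 39.9]
(402, 58) [ 99.2 -44.4]
t 44.0 tcp [575.5 241.4 232.2] rack [ -3.5 217.6] yaw -95.36 tilt 0.2 F [2.7 3.  0.1] w 45.5 j [ 38.  22.   1.  -0. -69. -43.]
dist 265.0 rows 5
[47.7, 22.1, 6.3] [-0.0, 0.001, 0.0]
[47.7, 22.1, 6.3] [-0.0, 0.001, 0.0]
[47.7, 22.1, 6.3] [-0.0, 0.001, 0.0]
[47.7, 22.1, 6.4] [-0.0, 0.001, 0.0]
[47.7, 22.1, 6.4] [-0.0, 0.001, 0.0]
```

>>> carry_out:
  commands: [50, 24, 0, 0, 0, 0, 50, 23, 0, 0, 0, 0, 50, 23, 0, 0, 0, 0, 50, 23, 0, 0, 0, 0, 36, 18, 10, 0, 0, 0]

```text
time_s: 44.62
tcp_pos: [0.4418, 0.017, 0.2199]
ee_rot: [[-0.082, -0.997, 0.003], [-0.997, 0.082, 0.001], [-0.001, -0.003, -1.0]]
wrist_force: [0.9, -0.6, 0.2]
gripper_width: 0.578
```

```bash
python3 -c "
from h import *
plan(rk(-114,-21),.14,-95.4,60)"
```

```text
t 44.62 tcp [441.8  17.  219.9] rack [-115.4  -18.3] yaw -94.71 tilt 0.17 F [ 0.9 -0.6  0.2] w 50.2 j [ 23.   4. -24.   0. -62. -28.]
dist 80.0 rows 2
[1.4, -0.6, 40.0] [-0.001, 0.001, 0.006]
[1.4, -0.7, 40.0] [-0.001, 0.001, 0.006]
```

>>> carry_out:
  commands: [1, -1, 25, 0, 0, -0.01, 0, 0, 30, 0, 0, 0, 0, 0, 25, 0, 0, 0, 0, 0, 12, 0, 0, 0, 0, 0, 2, 0, 0, 0]

```text
time_s: 45.25
tcp_pos: [0.4422, 0.0143, 0.1251]
ee_rot: [[-0.073, -0.997, 0.007], [-0.997, 0.073, 0.002], [-0.002, -0.007, -1.0]]
wrist_force: [0.8, 0.0, 0.0]
gripper_width: 0.575
```

```bash
python3 -c "
from h import *
plan(rk(-114,-21),.118,-95.4,60)"
```

```text
t 45.25 tcp [442.2  14.3 125.1] rack [-114.9  -20.9] yaw -94.2 tilt 0.4 F [0.8 0.  0. ] w 50.0 j [ 23.  10. -32.   0. -47. -27.]
dist 7.1 rows 1
[0.1, -0.8, 7.1] [-0.007, 0.002, 0.021]
```

>>> carry_out:
  commands: [0, -1, 4, -0.007, 0.002, 0.025, 0, 0, 2.5, 0, 0, 0, 0, 0, 0, 0, 0, 0]

```text
time_s: 45.62
tcp_pos: [0.4449, 0.015, 0.1199]
ee_rot: [[-0.099, -0.995, 0.003], [-0.995, 0.099, 0.001], [-0.001, -0.003, -1.0]]
wrist_force: [0.3, -0.2, -0.0]
gripper_width: 0.573
```

```bash
python3 -c "
from h import *
plan(rk(-114,-21),.118,-95.4,60)"
```

```text
t 45.62 tcp [444.9  15.  119.9] rack [-112.2  -20. ] yaw -95.69 tilt 0.17 F [ 0.3 -0.2 -0. ] w 49.8 j [ 23.  11. -32.   0. -47. -29.]
dist 2.7 rows 1
[1.0, 1.8, 1.9] [-0.003, 0.001, -0.005]
```

>>> carry_out:
  commands: [0, 3, 1.5, 0, 0, -0.005, 0, 0, 0, 0, 0, 0, 0, 0, 0, 0, 0, 0, 0, 0, 0, 0, 0, 0, 0, 0, 0, 0, 0, 0]
  grip: 12

```text
time_s: 46.25
tcp_pos: [0.4421, 0.0154, 0.1189]
ee_rot: [[-0.093, -0.996, 0.005], [-0.996, 0.093, 0.002], [-0.002, -0.004, -1.0]]
wrist_force: [0.3, 0.3, -0.1]
gripper_width: 0.294
```

```bash
python3 -c "
from h import *
plan(rk(-117,0),.118,-95.4,60)"
```

```text
t 46.25 tcp [442.1  15.4 118.9] rack [-115.1  -19.9] yaw -95.36 tilt 0.28 F [ 0.3  0.3 -0.1] w 25.6 j [ 23.  11. -33.   0. -46. -29.]
dist 20.0 rows 1
[-19.9, 1.9, 1.0] [-0.004, 0.002, 0.001]
```

>>> carry_out:
  commands: [0, 2, -1, 0, 0, 0, -8, 0, 0, 0, 0, 0, -8, 0, 0, 0, 0, 0, -4, 0, 0, 0, 0, 0, 0, 0, 0, 0, 0, 0]

```text
time_s: 46.88
tcp_pos: [0.4407, 0.0369, 0.1189]
ee_rot: [[-0.094, -0.996, 0.001], [-0.996, 0.094, 0.001], [-0.001, -0.001, -1.0]]
wrist_force: [0.4, 1.0, -2.1]
gripper_width: 0.292
```

```bash
python3 -c "
from h import *
plan(rk(-113,0),.118,-95.4,60)"
```

```text
t 46.88 tcp [440.7  36.9 118.9] rack [-118.5    1.4] yaw -95.38 tilt 0.1 F [ 0.4  1.  -2.1] w 25.4 j [ 26.  11. -33.  -0. -46. -31.]
dist 5.7 rows 1
[1.4, -5.5, 1.0] [-0.001, 0.001, 0.0]
```

>>> carry_out:
  commands: [0, -1, 1.5, 0, 0, 0, 0, -2, 0.5, 0, 0, 0, 0, -2, 0, 0, 0, 0, 0, -1.5, 0, 0, 0, 0, 0, -1.5, 0, 0, 0, 0]

```text
time_s: 47.5
tcp_pos: [0.4462, 0.0361, 0.119]
ee_rot: [[-0.094, -0.996, -0.005], [-0.996, 0.094, 0.0], [0.0, 0.005, -1.0]]
wrist_force: [-9.1, 4.6, 8.6]
gripper_width: 0.295
```

```bash
python3 -c "
from h import *
st()"
```

```text
t 47.5 tcp [446.2  36.1 119. ] rack [-112.9    1.1] yaw -95.39 tilt 0.27 F [-9.1  4.6  8.6] w 25.6 j [ 25.  11. -32.  -0. -47. -31.]
```

>>> carry_out:
  commands: [0, -2, 0, 0, 0, 0, 0, 0, 0, 0, 0, 0]

```text
time_s: 47.75
tcp_pos: [0.4461, 0.0361, 0.1191]
ee_rot: [[-0.094, -0.996, -0.01], [-0.996, 0.094, 0.0], [0.001, 0.01, -1.0]]
wrist_force: [-0.8, -0.6, 0.1]
gripper_width: 0.296
```

>>> carry_out:
  commands: [0, 0, 0, 0, 0, 0, 0, 0, 0, 0, 0, 0, 0, 0, 0, 0, 0, 0, 0, 0, -20, 0, 0, 0, 0, 0, -45, 0, 0, 0]
  grip: 40

```text
time_s: 48.38
tcp_pos: [0.4464, 0.0353, 0.1826]
ee_rot: [[-0.095, -0.995, -0.014], [-0.995, 0.095, -0.003], [0.004, 0.014, -1.0]]
wrist_force: [1.2, 1.6, 0.7]
gripper_width: 0.461
```

>>> carry_out:
  commands: [0, 0, -60, 0, 0, 0, -30, 0, -40, 0, 0, 0, -60, 0, 0, 0, 0, 0, -60, 0, 0, 0, 0, 0, -60, 0, 0, 0, 0, 0]

```text
time_s: 49.0
tcp_pos: [0.4713, 0.2476, 0.2918]
ee_rot: [[-0.102, -0.995, -0.001], [-0.995, 0.102, 0.004], [-0.004, 0.001, -1.0]]
wrist_force: [1.0, -0.7, -0.3]
gripper_width: 0.459
```

>>> carry_out:
  commands: [-60, 0, 0, 0, 0, 0, -60, 0, 0, 0, 0, 0, 0, 0, 0, 0, 0, 0, 0, 0, 0, 0, 0, 0]

```text
time_s: 49.5
tcp_pos: [0.4837, 0.3748, 0.2902]
ee_rot: [[-0.098, -0.995, -0.001], [-0.995, 0.098, 0.003], [-0.003, 0.001, -1.0]]
wrist_force: [-0.2, -0.0, 0.7]
gripper_width: 0.458
```

```bash
python3 -c "
from h import *
st();im=shot('top','t20')
cv2.imwrite('pics/t20c.png',cv2.resize(im[190:350,220:390,::-1],None,fx=3.5,fy=3.5,interpolation=2))
im=shot('scene','s20')"
```

```text
t 49.5 tcp [483.7 374.8 290.2] rack [-107.4  341.8] yaw -95.64 tilt 0.17 F [-0.2 -0.   0.7] w 39.8 j [ 53.  19.   5.  -0. -76. -58.]
```

View pics/t20c.png

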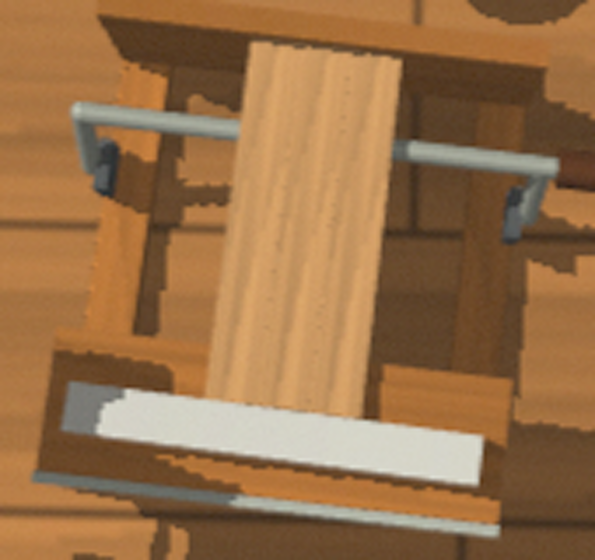

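View pics/s20.png

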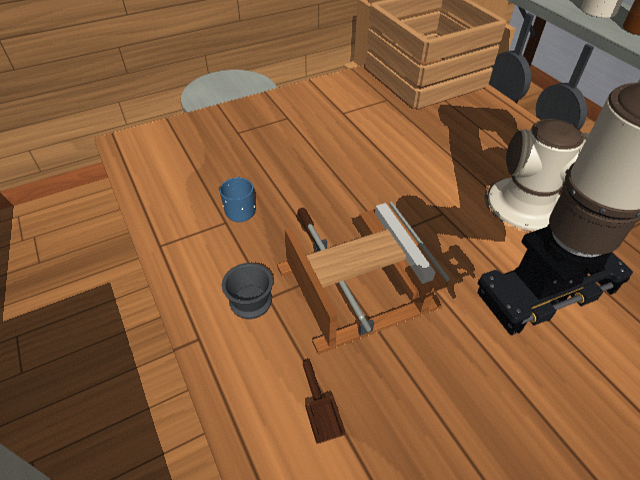

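```bash
python3 -c "
from h import *
f=lambda u,v,z:unrk(onz('top',220+u/3.5-.36,190+v/3.5-.36,z)).round(1)
for u,v in [(68,381),(483,437),(478,487),(62,431)]: print('edge',f(u,v,.128))
for u,v in [(206,399),(360,417),(251,41),(402,58)]: print((u,v),f(u,v,.114))
im=cv2.imread('pics/s20.png');cv2.imwrite('pics/s20c.png',cv2.resize(im[195:305,290:450],None,fx=5,fy=5,interpolation=2))
im=cv2.imread('pics/t20.png');cv2.imwrite('pics/t20d.png',cv2.resize(im[190:340,270:345],None,fx=4,fy=4,interpolation=2))
"
```

```text
edge [-98.3 110.7]
edge [-102.  -109.7]
edge [-128.  -109.8]
edge [-124.4  110.1]
(206, 399) [-99.1  38.7]
(360, 417) [-99.  -44.3]
(251, 41) [98.8 39.9]
(402, 58) [ 99.2 -44.4]
```

View pics/s20c.png

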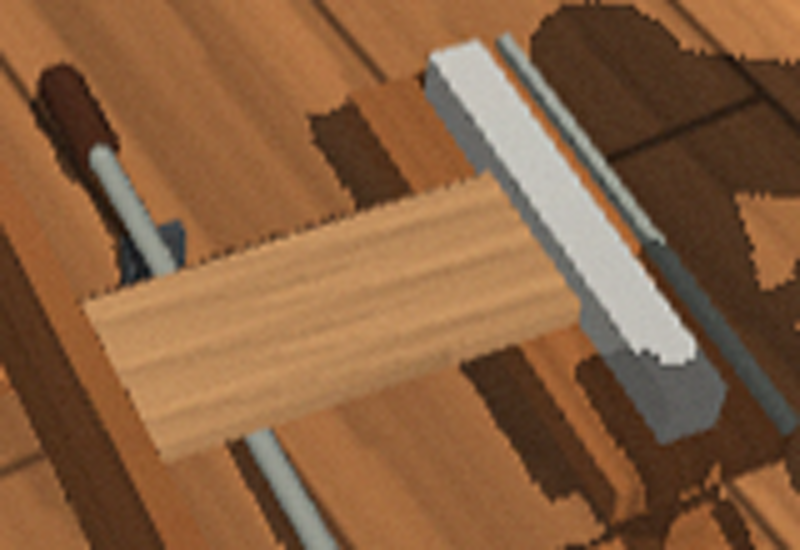

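View pics/t20d.png

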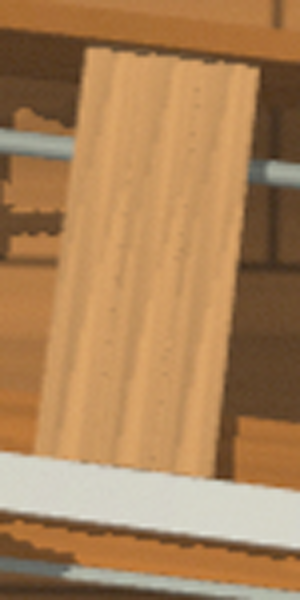

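The top view shows the straightedge sitting about 1° off square: its rear face is at x = −98.3 at the left end and −102 at the right. That would leave roughly 1.5 mm at the right-hand slat, so I'll nudge it square from the front with closed fingers.

```bash
python3 -c "
from h import *
plan(rk(-150,-30),.29,-95.4,60)"
```

```text
t 49.6 tcp [483.7 374.  290.4] rack [-107.3  341. ] yaw -95.7 tilt 0.19 F [-0.   0.1 -0.1] w 40.2 j [ 53.  19.   5.  -0. -76. -58.]
dist 373.4 rows 7
[53.0, 5.8, -0.1] [0.0, 0.0, -0.001]
[53.0, 5.9, -0.1] [0.0, 0.0, -0.001]
[53.0, 5.9, -0.0] [0.0, 0.0, -0.001]
[53.0, 5.9, -0.0] [0.0, 0.0, -0.001]
[53.0, 6.0, -0.0] [0.0, 0.0, -0.001]
```

>>> carry_out:
  commands: [55, 6, 0, 0, 0, 0, 55, 6, 0, 0, 0, 0, 55, 6, 0, 0, 0, 0, 55, 6, 0, 0, 0, 0, 55, 6, 5, 0, 0, 0]
  grip: 0

```text
time_s: 50.22
tcp_pos: [0.4241, 0.0928, 0.2857]
ee_rot: [[-0.101, -0.995, 0.004], [-0.995, 0.101, 0.005], [-0.005, -0.003, -1.0]]
wrist_force: [0.9, -0.4, -0.2]
gripper_width: 0.028
```

>>> carry_out:
  commands: [50, 6, 15, 0, 0, 0, 40, 6, 25, 0, 0, 0, 0, 0, 10, 0, 0, 0]

```text
time_s: 50.6
tcp_pos: [0.3994, -0.0036, 0.2367]
ee_rot: [[-0.11, -0.994, 0.012], [-0.994, 0.11, 0.008], [-0.009, -0.011, -1.0]]
wrist_force: [-0.2, 0.6, -0.2]
gripper_width: 0.007
```

```bash
python3 -c "
from h import *
plan(rk(-150,-30),.15,-95.4,60)"
```

```text
t 50.6 tcp [399.4  -3.6 236.7] rack [-155.8  -42.8] yaw -96.3 tilt 0.81 F [-0.2  0.6 -0.2] w 0.6 j [ 23.  -2. -27.  -0. -64. -29.]
dist 87.8 rows 2
[-6.1, -2.3, 43.4] [-0.006, 0.004, -0.008]
[-6.2, -2.6, 43.4] [-0.006, 0.004, -0.008]
```

>>> carry_out:
  commands: [-10, -2, 25, -0.006, 0.004, -0.01, -2, -1, 30, -0.005, 0.004, -0.006, 0, 0, 28, 0, 0, 0, 0, 0, 20, 0, 0, 0, 0, 0, 8, 0, 0, 0]

```text
time_s: 51.22
tcp_pos: [0.4064, 0.0075, 0.1266]
ee_rot: [[-0.097, -0.995, 0.012], [-0.995, 0.097, 0.004], [-0.005, -0.012, -1.0]]
wrist_force: [0.1, 0.2, 0.3]
gripper_width: 0.002
```

```bash
python3 -c "
from h import *
plan(rk(-138,-30),.118,-95.4,60)"
```

```text
t 51.23 tcp [406.4   7.5 126.6] rack [-149.8  -31.1] yaw -95.59 tilt 0.74 F [0.1 0.2 0.3] w 0.2 j [ 24.   6. -37.   0. -46. -30.]
dist 14.7 rows 1
[-1.1, -11.7, 8.7] [-0.012, 0.005, -0.003]
```

>>> carry_out:
  commands: [0, 0, 7, -0.012, 0.005, -0.003, 0, -4, 1, 0, 0, 0, 0, -3, 0, 0, 0, 0, 0, -3, 0, 0, 0, 0]

```text
time_s: 51.72
tcp_pos: [0.4189, 0.0071, 0.1202]
ee_rot: [[-0.094, -0.996, 0.004], [-0.996, 0.094, 0.001], [-0.002, -0.004, -1.0]]
wrist_force: [-0.1, -0.2, 0.0]
gripper_width: 0.007
```

```bash
python3 -c "
from h import *
st()"
```

```text
t 51.73 tcp [418.9   7.1 120.2] rack [-137.4  -30.3] yaw -95.37 tilt 0.23 F [-0.1 -0.2  0. ] w 0.6 j [ 23.   8. -36.   0. -46. -29.]
```

>>> carry_out:
  commands: [0, -1.5, 1, 0, 0, 0, 0, -1.5, 0, 0, 0, 0]

```text
time_s: 51.98
tcp_pos: [0.4214, 0.0066, 0.1193]
ee_rot: [[-0.094, -0.996, 0.002], [-0.996, 0.094, 0.001], [-0.001, -0.002, -1.0]]
wrist_force: [-2.4, -0.4, 0.2]
gripper_width: 0.006
```

>>> carry_out:
  commands: [0, -1.5, 0, 0, 0, 0, 0, -1.5, 0, 0, 0, 0]

```text
time_s: 52.22
tcp_pos: [0.4215, 0.0059, 0.1186]
ee_rot: [[-0.095, -0.995, -0.004], [-0.995, 0.095, 0.0], [-0.0, 0.004, -1.0]]
wrist_force: [-5.0, 2.3, 3.4]
gripper_width: 0.008
```

```bash
python3 -c "
from h import *
st()"
```

```text
t 52.23 tcp [421.5   5.9 118.6] rack [-134.7  -31.3] yaw -95.46 tilt 0.25 F [-5.   2.3  3.4] w 0.7 j [ 23.   9. -35.  -0. -46. -28.]
```

>>> carry_out:
  commands: [0, 5, 0, 0, 0, 0, 0, 5, -15, 0, 0, 0, 0, 0, -50, 0, 0, 0, -30, 0, -60, 0, 0, 0, -60, 0, -40, 0, 0, 0]

```text
time_s: 52.85
tcp_pos: [0.4194, 0.0865, 0.2779]
ee_rot: [[-0.1, -0.995, -0.004], [-0.995, 0.1, -0.001], [0.001, 0.003, -1.0]]
wrist_force: [1.3, 0.7, 0.1]
gripper_width: 0.007
```

>>> carry_out:
  commands: [-60, 0, 0, 0, 0, 0, -60, 0, 0, 0, 0, 0, -60, 0, 0, 0, 0, 0, -60, 0, 0, 0, 0, 0, 0, 0, 0, 0, 0, 0]

```text
time_s: 53.48
tcp_pos: [0.4463, 0.3378, 0.2847]
ee_rot: [[-0.097, -0.995, 0.013], [-0.995, 0.097, 0.011], [-0.012, -0.012, -1.0]]
wrist_force: [-0.1, -1.4, -1.0]
gripper_width: 0.006
```

```bash
python3 -c "
from h import *
st();im=shot('top','t21')
cv2.imwrite('pics/t21c.png',cv2.resize(im[190:350,220:390,::-1],None,fx=3.5,fy=3.5,interpolation=2))
im=shot('scene','s21');cv2.imwrite('pics/s21c.png',cv2.resize(im[195:305,290:450,::-1],None,fx=5,fy=5,interpolation=2))"
```

```text
t 53.48 tcp [446.3 337.8 284.7] rack [-141.2  301.4] yaw -95.54 tilt 0.97 F [-0.1 -1.4 -1. ] w 0.5 j [ 54.  13.  -4.   0. -72. -59.]
```

View pics/t21c.png

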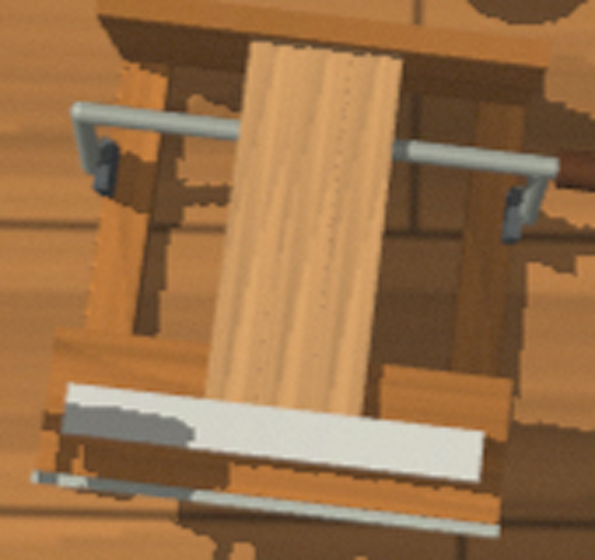

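View pics/s21c.png

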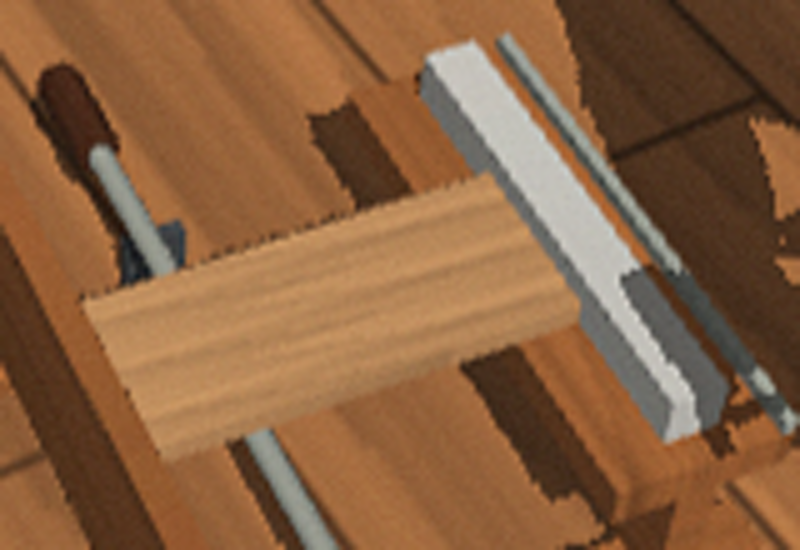

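The straightedge is now parallel to the slat ends and back stop: its rear edge slopes 0.118 in the picture, against 0.113 for the slats' far ends. The slats are tight together, and the mug, mortar and scoop are where they were. Handing in.

```bash
python3 -c "
from h import *
st();print(finish_job())"
```

```text
t 53.58 tcp [446.  334.6 285.4] rack [-141.2  298.3] yaw -95.68 tilt 0.94 F [ 0.5 -0.4  0.5] w 0.5 j [ 54.  13.  -4.   0. -72. -59.]
the job is handed in; nothing more can be done
None
```

The job is done and handed in at about 54 s. The hoop rests past upright on its stop. The three slats that were there (no fourth was) lie across the ledge and bar, pushed together. The straightedge is on the ledge against their near ends.

**What went wrong and was fixed:**
- After I first released the straightedge, it was knocked about 2 cm sideways and skewed the right-hand slat. I realigned that slat, closed the gaps, and re-set the straightedge against the ends.
- It then showed about 1° off square, so I nudged it from the front until it pressed firmly.

**Last checks:**
- In the final top view, the straightedge runs parallel to the slat ends and the stop to within about 0.3°.
- The slats' far ends were measured, just before the last nudge, at about 99 mm in the rack frame. The stop face is at 100 mm and the measuring error is about 2 mm, so I judged them butted. The push force rising at that position agrees.
- In the pictures the mug, mortar and scoop look unmoved; I did not measure them.
- The gripper stood well clear at hand-in. The wrist force stayed under about 25 N in every reading I took, the highest while swinging the hoop.

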